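Draw the parts tray forward with the hook and pack the order

ROBOT

A 6-joint arm with a two-finger parallel gripper is mounted at the origin on a cart in front of the work surface, level with it; the furniture and walls round the work are solid. World frame = base frame: x ahead of the robot, y to its left, z up, the work surface at z = 0. Lengths are in mm, angles in rad, forces in N, time in s.
With the tool pointing down it reaches from about 350 to 975 mm from the base axis. Payload 7.1 kg.
Tool frame: the origin (TCP) lies midway between the tips of the shut fingers; the grasp point (between the pads) lies pinch_z behind it (pinch_z is the distance from the TCP to the grasp point, in mm); z points along the fingers, y is the line along which they close (so a half turn about z gives the same grasp; the last joint's range is limited). The gripper opens to 88 mm and grips with 3 to 60 N. Pads are 20 mm wide; open, the fingers measure 115 mm over their backs; the gripper's body (75 mm by 178 mm) begins 61 mm behind the grasp point.
Start: joints at [1.258, 0.423, 1.63, -0, 1.089, -0.019], TCP at [180.963, 598.212, 200.075] pointing down, gripper open.
Joint ranges: [-3, 3], [-0.9, 2.11], [0.09, 2.58], [-1.31, 4.45], [0.11, 2.69], [-2.54, 2.54]. Speed limits (rad/s): [2.39, 2.39, 3.01, 3.14, 3.14, 3.14].

INTERFACE

Orientations are given as a rotation vector (axis times angle).
In Python, from workcell import get_obs, get_image, close_job, pinch_z gives the robot as it stands.
- The arm moves only by the tool jog_arm, never from a script. Its argument "commands" is a list of rows, each a list of 3 entries, a list of its own where there are three numbers: the gripper command: -1 is shut, 1 is fully open, values between are in proportion, then the shift along the tool's x, y, z as a fraction of full scale, then the turn, a rotation vector about the tool's x, y, z as a fraction of full scale. In form: [[gripper, [tx, ty, tz], [rx, ry, rz]], ...]. A call has 1 to 10 rows; each row shifts and turns the commanded pose from where the row before left it, along the tool's axes as they then stand; what a row does not reach is not made up. Full scale, the value 1, is 0.1 m for a shift and 45 degrees for a turn. A row lasts 1/10 s, in which the tool goes at most 50 mm and 8.59 degrees, less where a joint would pass 70% of its speed; a pose out of reach is approached as far as the arm can. A call with a number of a shift or a turn outside -1 to 1 is refused whole. A call with a gripper value outside its range is refused whole. The fingers move at their own pace and stop on an object; the grip force is fixed at half the most. Time passes only in rows, so rows that do not move let the fingers close. It gives the time, the measured TCP pose, the force, the opening and the grip force at its end, in the units of the state.
- get_obs(): the state, without advancing time (a new reading comes with each control period).
- get_image(name): name is "side" or "top"; returns a dict with "image" (480x640x3 uint8, blue, green, red), "z_map" (480x640 float32, mm along the optical axis (not along the pixel's ray), 0 where there is no reading), "intrinsics" (3x3 intrinsics, pixels), "eye" and "orientation" of the camera in the world. Camera axes: x right, y down, z forward; pixel columns grow to the right and rows downward; lengths in mm; the calibration is good to about 2 mm. A picture is of the moment at which its call begins.
- close_job(): hands the job in; it is judged then, once.
The state is a dict: "t": time; "qpos": joint angles; "qvel": joint speeds; "joint_torque": joint torques, N m; "ee_pos": TCP position; "orientation": TCP orientation; "ft_force": force on the tool from outside, world axes, zero at the start; "moment": the same for the moment, N m; "width": finger opening in mm; "grasp_force": force on a finger pad.
Only numpy, scipy, OpenCV 4.12 (cv2) and the standard library are available. Lean on these libraries where they do the work, as an engineer would, in place of code of your own. Each camera call takes 0.05 s, during which the arm holds its last target. There are 200 camera calls.

TASK

The blue parts tray with this order's boxes has been pushed to the back of the bench, beyond comfortable reach. First put the tools that lie in its way (stapler, tape measure) into the wooden caddy, then take the draw hook, drop its claw behind the tray's front wall and draw the tray forward, boxes and all and without touching it by hand on the way, until its front edge is a good 3 cm over the green cutting mat. Lay the hook back on the black tool mat, pack every box from the tray into the grey case, close the lid fully, and leave the other things on the bench alone.

Things in the scene. Friction and masses are not known exactly. Their poses are not given: they have to be found in the camera images.
- tray: blue sheet-steel tray, open on top, 135 x 290 x 40 mm (x, y, z), loose, 0.45 to 0.7 kg plus boxes; walls 4 mm, floor 7 mm thick. Origin: centre of the underside; x points from the front wall (card holder, facing the robot) to the back. Starts with its front wall about 0.64 to 0.71 m ahead of the robot, turned at most 0.12 rad
- tray_front (a point): middle of the top edge of the tray's front wall (outer face), 67.5 mm in front of the tray's origin and 40 mm up
- draw_hook: draw hook, loose, 0.16 kg, lies upright. Wooden grip 104 x 28 x 36 mm (x, y, z), grasp across the 28 mm; a cranked steel neck leaves its front (x = 56 mm), rises and runs forward 52 mm up; at its end a claw plate (50 mm wide, x = 127.5 to 132.5 mm) hangs down to the level of the grip's underside, 47 mm free beneath the neck. Origin: middle of the grip's underside; x points to the claw
- hook_claw (a point): middle of the lower edge of the hook's claw plate: 130 mm ahead of the hook's origin, at the level of the grip's underside
- tool_mat: black ribbed rubber mat, 240 x 110 x 3 mm (x, y, z), fixed; the hook's place. Origin: centre of the underside; the hook lies along its x axis, grip toward the robot
- caddy: open wooden caddy, 270 x 120 mm (x, y), end walls 36 mm and long walls 30 mm high, 6 mm thick, floor 5 mm; fixed. Origin: centre of the underside. Room for the stapler and the tape measure one behind the other, both lengthwise. Caddy and tool mat swap places from start to start (left or right of the cutting mat)
- cutting_mat: green cutting mat with a pale grid, 240 x 310 x 1 mm (x, y), flat on the bench, fixed; origin: centre. Its far edge is 120 mm beyond the origin along x
- case: grey plastic case, 152 x 272 x 50 mm (x, y, z), fixed, walls and floor 5 mm, inside 142 x 262 mm and 45 mm deep. Origin: centre of the underside; x points to the hinge side, away from the robot. Room for three boxes side by side along y
- case_lid (a joint): angle of the case's lid in rad: 0 shut, 1.9 fully open (it starts open, leaning back 1.80 to 1.89). The lid is a plate 158 x 276 x 9 mm hinged along the case's far upper edge (79 mm beyond the case's origin, 50 mm up); tipped forward past the upright it sinks shut by itself on a damped hinge
- lid_edge (a point): middle of the lid's free edge, 158 mm from the hinge
- stapler: blue and black desk stapler lying in front of the tray, 34 x 140 x 36 mm (x, y, z), 0.28 kg, does not open; origin: centre of the underside; its length is along y. May be absent
- tape_measure: yellow tape measure standing in front of the tray, 38 x 72 x 68 mm (x, y, z), 0.24 kg; origin: centre of the underside; grasp it across the 38 mm. May be absent
- staples_a: red box of staples, 50 x 85 x 30 mm (x, y, z), 0.12 kg, starts lying in the tray with its length across the tray (along the tray's x); origin: centre of the underside. May be absent
- staples_b: second red box of staples, same as staples_a. May be absent
- blades: blue box of blades, 30 x 75 x 20 mm (x, y, z), 0.12 kg, starts in the tray like the others; origin: centre of the underside. May be absent
- driver_red: red screwdriver lying behind the work, 200 mm long (y), a bystander; origin: centre of the underside
- marker_blue: white marker with blue cap, lying behind the case, 135 mm long (y), a bystander; origin: centre of the underside
- marker_green: green marker lying left of the tray, 135 mm long (y), a bystander; origin: centre of the underside
Mind the look-alikes: they are no part of the job. Leave any turquoise look-alike of the blades alone.

How it is judged:
By the outcome, as a careful person would: the job done as asked, in the order asked, and still so for the second after the job is handed in, with the robot touching nothing.
Of stapler, tape_measure only 1 to 2 are there at a start; the rules pass over those that are not, and their reading is None.
Of staples_a, staples_b, blades only 2 to 3 are there at a start; the rules pass over those that are not, and their reading is None.
At some moment in a run one of stapler, draw_hook may be knocked a few centimetres aside while the robot is not near it.
It also fails if it takes over 208 s, if anything falls off the work surface, if the arm or the gripper's body presses on something with over 40 N, if the wrist force passes 120 N, or if a joint passes its speed limit or range.

## Working session

There is one attempt and no reset: what is moved stays moved. The work goes in short steps, Python scripts to look and compute and a tool call to move; the robot and the scene stay as the last step left them, time stands still between calls to the robot, and variables do not carry over. Pictures are saved under pics/ and viewed, at most 14 in all, crops included, and the job is handed in when it is done.

Besides the shell and the picture viewer there is one more tool, called after "Call:" as a command line: name --argument value ..., lists and objects as JSON in quotes. jog_arm: Moves the arm, as the interface text tells. Its arguments: {"type":"object","properties":{"commands":{"type":"array","items":{"type":"array"}}},"required":["commands"]}

```bash
mkdir -p pics; ls; cat > h.py <<'E'
import numpy as np, cv2
from scipy.spatial.transform import Rotation as R
from workcell import get_obs, get_image, close_job, pinch_z
def shot(n):
    d=get_image(n); K=np.array(d["intrinsics"]); z=d["z_map"]
    o=np.array(d["orientation"]); Rm=o if o.shape==(3,3) else R.from_rotvec(o).as_matrix()
    v,u=np.mgrid[0:480,0:640]
    c=np.stack([(u-K[0,2])/K[0,0]*z,(v-K[1,2])/K[1,1]*z,z],-1)
    P=c@Rm.T+np.array(d["eye"]); P[z==0]=np.nan
    return d["image"],P
E
python3 - <<'E'
from h import *
print(pinch_z if not callable(pinch_z) else pinch_z()); print(get_obs())
for n in("top","side"):
    i,P=shot(n); cv2.imwrite(f"pics/{n}0.png",i); np.save(f"{n}0.npy",P)
    d=get_image(n);print(d["eye"],d["orientation"])
E
```

```text
pics
18.700000000000003
{'t': 0.0, 'qpos': array([ 1.25803007e+00,  4.23858117e-01,  1.63067702e+00, -2.10009049e-05,
        1.08856953e+00, -1.90248167e-02]), 'qvel': array([ 1.11291205e-05,  6.18988578e-04, -2.74160648e-04,  1.97538833e-03,
        1.60227573e-03, -4.29575699e-04]), 'joint_torque': array([ 5.85802809e-04, -5.44633126e+01, -2.73663855e+01,  6.43829280e-02,
        2.27703725e-02, -1.01475475e-04]), 'ee_pos': array([180.77785856, 597.6804975 , 199.29602438]), 'orientation': array([-4.59701793e-01, -3.10754238e+00,  2.34710184e-03]), 'ft_force': array([-0.59401657,  0.04138927,  0.05631401]), 'moment': array([0.01134414, 0.03505761, 0.08262644]), 'grasp_force': 0.0, 'width': 87.89226886426925}
[ 413.22394099    1.50633019 1447.43433805] [-2.13862474  2.16184372 -0.12988462]
[ 156.49716287 -847.59002703  743.01279002] [-2.13594813  0.48389906 -0.27066092]
```

View pics/top0.png

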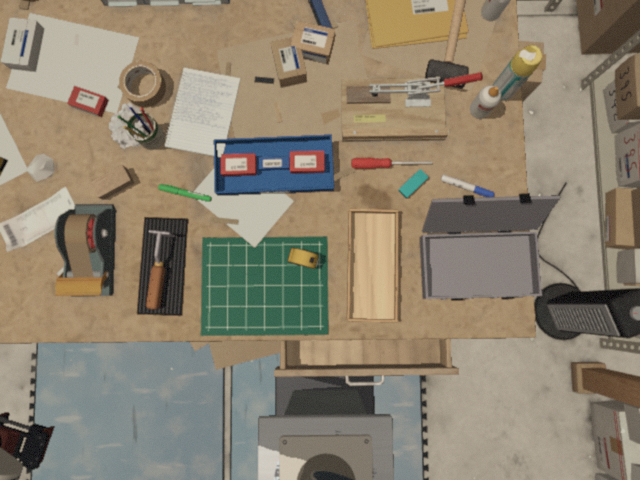

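View pics/side0.png

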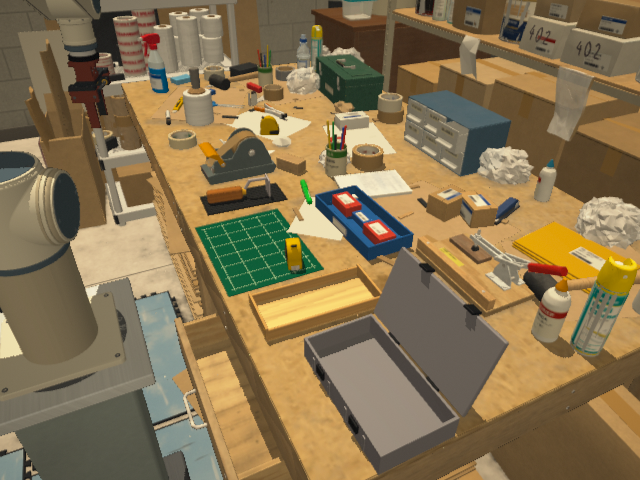

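The top view shows the tape measure at (305,258), no stapler, the tray with 3 boxes at (273,163), the hook at (157,270), the caddy at (374,265) and the case at (480,265). The side view agrees.

```bash
python3 - <<'E'
from h import *
P=np.load("top0.npy"); im=cv2.imread("pics/top0.png")
def m(name,u0,u1,v0,v1,zl,zh,hs=None):
    Q=P[v0:v1,u0:u1].reshape(-1,3); k=(Q[:,2]>zl)&(Q[:,2]<zh)
    Q=Q[k]; r=cv2.minAreaRect(Q[:,:2].astype(np.float32)); b=cv2.boxPoints(r)
    print(name,len(Q),np.round(r[0],1),np.round(r[1],1),round(r[2],1),"z",np.round(np.percentile(Q[:,2],[5,50,95]),1)); print(np.round(b).tolist())
m("tray",205,340,130,200,32,60)
m("boxA",215,258,148,178,33,45); m("boxB",288,330,148,175,33,45); m("blades",262,285,155,170,20,35)
m("tape",283,328,243,274,50,90)
m("caddy",340,405,203,328,22,50)
m("hookgrip",140,172,262,315,25,45); m("hookclaw",140,180,225,262,25,80); m("hooktop",140,180,225,312,20,80)
m("case",415,545,232,305,40,60)
m("lid",418,560,190,240,120,260)
m("toolmat",130,190,212,322,1.5,15)
for n,p in dict(matTL=(203,238),matTR=(327,238),matBL=(202,334),matBR=(328,334),base=(320,470)).items(): print(n,np.round(P[p[1],p[0]]))
def crop(a,u0,u1,v0,v1,s): return cv2.resize(a[v0:v1,u0:u1],None,fx=s,fy=s,interpolation=cv2.INTER_CUBIC)
a=crop(im,205,345,130,200,5); b=crop(im,130,270,212,322,3)[:, :700]; c=crop(im,275,345,240,280,4)
o=np.zeros((600,800,3),np.uint8); o[:350,:700]=a; b=crop(im,130,195,215,320,2.3); o[352:352+b.shape[0],:b.shape[1]]=b; o[352:352+160,300:300+280]=c; cv2.imwrite("pics/c1.png",o)
E
```

```text
tray 2142 [756.2 120.3] [140.1 291.8] 1.9 z [32.8 37.9 44.8]
[[681.0, 264.0], [691.0, -28.0], [831.0, -23.0], [821.0, 268.0]]
boxA 616 [759.2 213.9] [71.6 97.7] 0.8 z [33.4 36.8 41.8]
[[723.0, 262.0], [724.0, 165.0], [796.0, 166.0], [794.0, 263.0]]
boxB 583 [761.9  37.4] [83.4 51. ] 89.6 z [33.6 36.8 41.3]
[[736.0, -4.0], [787.0, -4.0], [788.0, 79.0], [737.0, 79.0]]
blades 276 [762.2 121.5] [31.5 55.3] 1.3 z [21.5 26.2 31.5]
[[746.0, 149.0], [747.0, 94.0], [779.0, 94.0], [777.0, 150.0]]
tape 330 [522.4  46.7] [54.4 34.4] 74.5 z [52.  62.6 68.5]
[[499.0, 25.0], [532.0, 16.0], [546.0, 68.0], [513.0, 78.0]]
caddy 843 [ 506.6 -118.1] [119.9 271. ] 88.0 z [24.3 30.3 37.6]
[[369.0, -173.0], [640.0, -183.0], [644.0, -63.0], [373.0, -54.0]]
hookgrip 550 [463.  405.2] [ 30.4 113.9] 82.6 z [28.2 36.6 41.7]
[[405.0, 397.0], [518.0, 383.0], [521.0, 413.0], [408.0, 428.0]]
hookclaw 180 [558.7 383.9] [72.2 46.2] 9.8 z [36.8 56.1 62.5]
[[519.0, 401.0], [527.0, 355.0], [598.0, 367.0], [590.0, 413.0]]
hooktop 757 [497.6 394.9] [ 48.  184.7] 85.9 z [26.6 37.7 59.5]
[[404.0, 378.0], [588.0, 364.0], [591.0, 412.0], [407.0, 425.0]]
case 1017 [ 501.3 -373.3] [162.1 275. ] 0.5 z [42.  48.4 54.4]
[[419.0, -237.0], [421.0, -512.0], [584.0, -510.0], [581.0, -235.0]]
lid 2630 [ 623.3 -371. ] [ 41.1 277.5] 1.0 z [125.4 169.8 204. ]
[[600.0, -233.0], [605.0, -510.0], [646.0, -509.0], [641.0, -232.0]]
toolmat 2786 [510.7 402.7] [271.9 147. ] 1.3 z [1.7 3.8 8.3]
[[373.0, 473.0], [376.0, 326.0], [648.0, 332.0], [645.0, 479.0]]
matTL [579. 297.   0.]
matTR [575. -10.  -2.]
matBL [345. 295.   4.]
matBR [342.  -9.   5.]
base [ 99.  11. 269.]
```

View pics/c1.png

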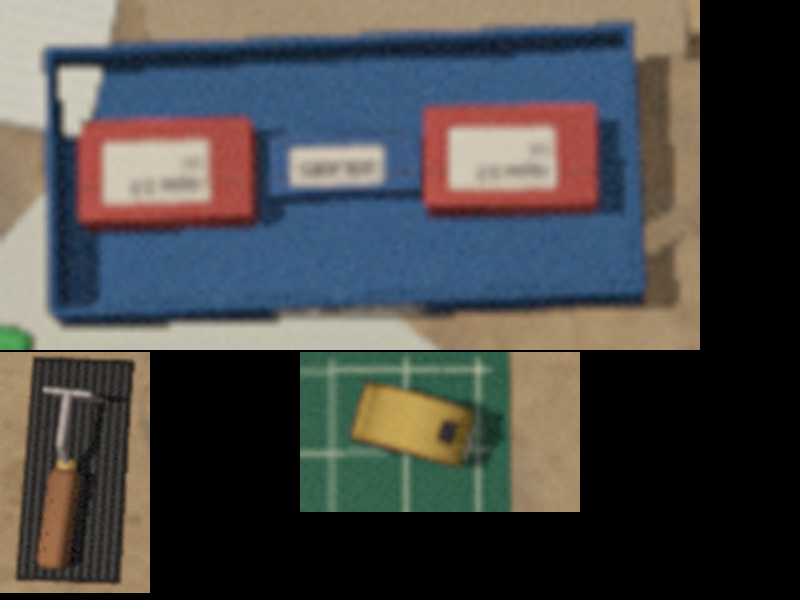

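The crop shows both red boxes and the blades lying with their length along the tray's y, the hook on its mat with the claw pointing away, and the tape measure tilted about 14°.

```bash
cat >> h.py <<'E'
def plan(x,y,z,th=None):
    """remaining turn about tool z (full-scale units), then shift in tool axes (units of 0.1 m) after it"""
    o=get_obs(); M=R.from_rotvec(o["orientation"]).as_matrix()
    t0=np.degrees(np.arctan2(M[1,1],M[0,1])); th=t0 if th is None else th
    d=np.array([x,y,z])-o["ee_pos"]; a=np.radians(th)
    t=np.array([-np.sin(a)*d[0]+np.cos(a)*d[1], np.cos(a)*d[0]+np.sin(a)*d[1], -d[2]])/100
    tr=(-(th-t0)+180)%360-180
    print("t",round(o["t"],2),"th",round(t0,1),"turn",round(tr/45,3),"shift",np.round(t,3),"|",round(np.linalg.norm(t)*2,1),"rows; tilt",np.round(M[:2,2],3),"pos",np.round(o["ee_pos"],1))
E
python3 -c "
from h import *
plan(522,47,199,-14.3)
P=np.load('top0.npy');im=cv2.imread('pics/top0.png')
h=cv2.cvtColor(im,cv2.COLOR_BGR2HSV)[240:280,283:330];Q=P[240:280,283:330]
k=(h[...,0]>15)&(h[...,0]<32)&(h[...,1]>140)&(Q[...,2]>25)
r=cv2.minAreaRect(Q[k][:,:2].astype(np.float32));print(k.sum(),r)
"
```

```text
t 0.2 th 73.2 turn 1.944 shift [-4.496  4.666  0.006] | 13.0 rows; tilt [-0.    -0.001] pos [180.9 597.9 199.6]
354 ((523.3917236328125, 50.10047912597656), (66.17528533935547, 34.43816375732422), 74.25667572021484)
```

Call:
jog_arm --commands '[[1, [0, 0, 0], [0, 0, 0.19]], [1, [0, 0, 0], [0, 0, 0.19]], [1, [0, 0, 0], [0, 0, 0.19]], [1, [0, 0, 0], [0, 0, 0.19]], [1, [0, 0, 0], [0, 0, 0.19]], [1, [0, 0, 0], [0, 0, 0.19]], [1, [0, 0, 0], [0, 0, 0.19]], [1, [0, 0, 0], [0, 0, 0.19]], [1, [0, 0, 0], [0, 0, 0.19]], [1, [0, 0, 0], [0, 0, 0.19]]]'

```text
t: 1.2
ee_pos: [180.9, 598.0, 199.8]
orientation: [2.453, 1.962, -0.001]
ft_force: [-0.0, 0.7, -0.3]
width: 87.9
grasp_force: 0.0
```

```bash
python3 -c "
from h import *
plan(522,47,150,-14.3)"
```

```text
t 1.2 th -12.7 turn 0.036 shift [-4.497  4.667  0.498] | 13.0 rows; tilt [-0. -0.] pos [180.9 598.  199.8]
```

Call:
jog_arm --commands '[[1, [0, 0, 0], [0, 0, 0.04]], [1, [-0.32, 0.333, 0], [0, 0, 0]], [1, [-0.32, 0.333, 0], [0, 0, 0]], [1, [-0.32, 0.333, 0], [0, 0, 0]], [1, [-0.32, 0.333, 0], [0, 0, 0]], [1, [-0.32, 0.333, 0], [0, 0, 0]], [1, [-0.32, 0.333, 0], [0, 0, 0]], [1, [-0.32, 0.333, 0], [0, 0, 0]], [1, [-0.32, 0.333, 0], [0, 0, 0]], [1, [-0.32, 0.333, 0], [0, 0, 0]]]'

```text
t: 2.2
ee_pos: [401.9, 244.1, 200.2]
orientation: [2.478, 1.931, 0.001]
ft_force: [0.3, -0.1, -0.3]
width: 87.7
grasp_force: 0.0
```

Call:
jog_arm --commands '[[1, [-0.32, 0.333, 0], [0, 0, 0]], [1, [-0.32, 0.333, 0], [0, 0, 0]], [1, [-0.32, 0.333, 0], [0, 0, 0]], [1, [-0.32, 0.333, 0], [0, 0, 0]], [1, [-0.32, 0.333, 0], [0, 0, 0]], [1, [0, 0, 0.3], [0, 0, 0]], [1, [0, 0, 0.3], [0, 0, 0]], [1, [0, 0, 0.1], [0, 0, 0]], [1, [0, 0, 0], [0, 0, 0]]]'

```text
t: 3.1
ee_pos: [522.4, 49.9, 128.8]
orientation: [-2.476, -1.93, 0.004]
ft_force: [0.7, 1.1, -0.2]
width: 87.9
grasp_force: 0.0
```

```bash
python3 -c "
from h import *
plan(522,49,28,-15)"
```

```text
t 3.1 th -14.1 turn 0.019 shift [-0.01  -0.002  1.008] | 2.0 rows; tilt [-0.003 -0.   ] pos [522.4  49.9 128.8]
```

Descend and grasp, then lift and turn −77°.

Call:
jog_arm --commands '[[1, [0, 0, 0.3], [0, 0, 0]], [1, [0, 0, 0.3], [0, 0, 0]], [1, [0, 0, 0.2], [0, 0, 0]], [1, [0, 0, 0.2], [0, 0, 0]], [-1, [0, 0, 0], [0, 0, 0]], [-1, [0, 0, 0], [0, 0, 0]], [-1, [0, 0, 0], [0, 0, 0]], [-1, [0, 0, 0], [0, 0, 0]], [-1, [0, 0, 0], [0, 0, 0]], [-1, [0, 0, 0], [0, 0, 0]]]'

```text
t: 4.1
ee_pos: [524.0, 50.0, 30.7]
orientation: [2.477, 1.931, 0.001]
ft_force: [0.9, 0.4, 0.9]
width: 43.2
grasp_force: 0.0
```

Call:
jog_arm --commands '[[-1, [0, 0, 0], [0, 0, 0]], [-1, [0, 0, 0], [0, 0, 0]], [-1, [0, 0, -0.2], [0, 0, 0]], [-1, [0, 0, -0.3], [0, 0, 0]], [-1, [0, 0, -0.3], [0, 0, 0]], [-1, [0, 0, -0.1], [0, 0, 0]]]'

```text
t: 4.7
ee_pos: [525.0, 50.0, 122.3]
orientation: [2.476, 1.93, 0.004]
ft_force: [0.8, 0.5, -2.1]
width: 33.7
grasp_force: 29.5
```

Call:
jog_arm --commands '[[-1, [0, 0, 0], [0, 0, 0.19]], [-1, [0, 0, 0], [0, 0, 0.19]], [-1, [0, 0, 0], [0, 0, 0.19]], [-1, [0, 0, 0], [0, 0, 0.19]], [-1, [0, 0, 0], [0, 0, 0.19]], [-1, [0, 0, 0], [0, 0, 0.19]], [-1, [0, 0, 0], [0, 0, 0.19]], [-1, [0, 0, 0], [0, 0, 0.19]], [-1, [0, 0, 0], [0, 0, 0.19]], [-1, [0, 0, 0], [0, 0, 0]]]'

```text
t: 5.7
ee_pos: [522.9, 49.9, 119.0]
orientation: [3.141, -0.032, -0.003]
ft_force: [1.1, -0.2, -3.1]
width: 33.8
grasp_force: 29.5
```

```bash
python3 -c "
from h import *
plan(508,-118,122,-92)"
```

```text
t 5.7 th -91.2 turn 0.019 shift [-0.09   1.683 -0.03 ] | 3.4 rows; tilt [-0.002 -0.   ] pos [522.9  49.9 119. ]
```

Call:
jog_arm --commands '[[-1, [-0.09, 0.28, 0], [0, 0, 0.019]], [-1, [0, 0.28, 0], [0, 0, 0]], [-1, [0, 0.28, 0], [0, 0, 0]], [-1, [0, 0.28, 0], [0, 0, 0]], [-1, [0, 0.28, 0], [0, 0, 0]], [-1, [0, 0.28, 0], [0, 0, 0]], [-1, [0, 0, 0], [0, 0, 0]], [-1, [0, 0, 0.3], [0, 0, 0]], [-1, [0, 0, 0.3], [0, 0, 0]], [-1, [0, 0, 0], [0, 0, 0]]]'

```text
t: 6.7
ee_pos: [506.1, -116.5, 56.7]
orientation: [-3.139, 0.049, 0.012]
ft_force: [0.2, -0.3, -2.3]
width: 33.6
grasp_force: 29.5
```

```bash
python3 -c "
from h import *
plan(508,-118,35,-92)"
```

```text
t 6.7 th -91.8 turn 0.005 shift [0.019 0.014 0.217] | 0.4 rows; tilt [-0.007  0.002] pos [ 506.1 -116.5   56.7]
```

Call:
jog_arm --commands '[[-1, [0, 0, 0.1], [0, 0, 0]], [-1, [0, 0, 0.08], [0, 0, 0]], [-1, [0, 0, 0.02], [0, 0, 0]], [-1, [0, 0, 0], [0, 0, 0]]]'

```text
t: 7.1
ee_pos: [509.6, -117.7, 40.3]
orientation: [3.141, -0.052, 0.0]
ft_force: [-0.2, -0.4, -2.5]
width: 33.8
grasp_force: 29.5
```

Call:
jog_arm --commands '[[-1, [0, 0, 0.03], [0, 0, 0]], [-1, [0, 0, 0], [0, 0, 0]]]'

```text
t: 7.3
ee_pos: [509.5, -117.9, 37.2]
orientation: [3.141, -0.053, 0.001]
ft_force: [0.5, -1.0, -2.2]
width: 34.0
grasp_force: 29.5
```

Call:
jog_arm --commands '[[-1, [0, 0, 0.02], [0, 0, 0]], [-1, [0, 0, 0], [0, 0, 0]]]'

```text
t: 7.5
ee_pos: [509.8, -117.9, 35.3]
orientation: [3.141, -0.053, 0.001]
ft_force: [0.6, 0.3, -0.1]
width: 34.0
grasp_force: 29.5
```

Contact. Release and lift, then move toward the hook after a look.

Call:
jog_arm --commands '[[0.36, [0, 0, 0], [0, 0, 0]], [0.36, [0, 0, 0], [0, 0, 0]], [0.36, [0, 0, 0], [0, 0, 0]], [0.36, [0, 0, -0.2], [0, 0, 0]], [0.36, [0, 0, -0.4], [0, 0, 0]], [0.36, [0, 0, -0.4], [0, 0, 0]], [0.36, [0, 0, -0.4], [0, 0, 0]]]'

```text
t: 8.2
ee_pos: [509.0, -117.7, 176.4]
orientation: [-3.141, 0.053, 0.001]
ft_force: [0.2, -0.8, 0.7]
width: 59.9
grasp_force: 0.0
```

```bash
python3 - <<'E'
from h import *
i,P=shot("top"); cv2.imwrite("pics/top1.png",i); np.save("top1.npy",P)
def m(name,u0,u1,v0,v1,zl,zh):
    Q=P[v0:v1,u0:u1].reshape(-1,3); Q=Q[(Q[:,2]>zl)&(Q[:,2]<zh)]
    r=cv2.minAreaRect(Q[:,:2].astype(np.float32)); print(name,len(Q),r)
m("tray",205,340,130,200,33,60)
# hook: steel/wood pixels above 20 mm near mat
v0,u0=215,110; Q=P[v0:325,u0:205].copy(); k=(Q[...,2]>22)&(Q[...,2]<70)&(Q[...,1]<470)
ys=Q[k]; 
g=ys[(ys[:,2]<42)&(ys[:,0]<520)]; c=ys[ys[:,0]>575]; n=ys[(ys[:,2]>48)]
print("grip",cv2.minAreaRect(g[:,:2].astype(np.float32)),g[:,:2].mean(0)); print("far",c.mean(0),len(c)); print("claw/neck",cv2.minAreaRect(n[:,:2].astype(np.float32)))
A=cv2.resize(i[215:325,110:210],None,fx=5,fy=5,interpolation=cv2.INTER_CUBIC); B=cv2.resize(i[200:330,330:410],(338,550))
cv2.imwrite("pics/c2.png",np.hstack([A[:550],B]) if A.shape[0]==550 else A)
E
```

```text
tray 2011 ((755.4795532226562, 120.5430908203125), (138.54920959472656, 292.1195373535156), 2.034430742263794)
grip ((463.03057861328125, 404.6877136230469), (29.68684959411621, 114.38103485107422), 83.55732727050781) [460.67325522 403.31144929]
far [584.85536731 387.63769405  52.98826758] 84
claw/neck ((563.1346435546875, 385.09173583984375), (66.73521423339844, 46.89009094238281), 12.424066543579102)
```

View pics/c2.png

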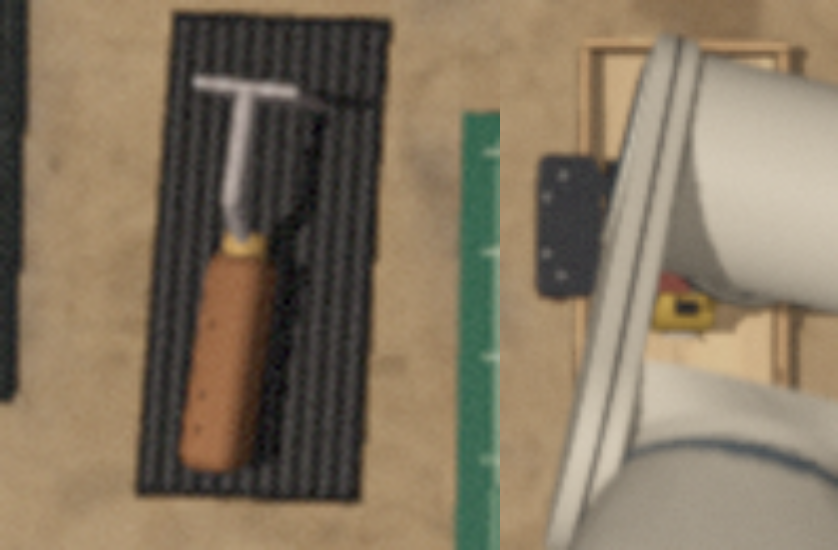

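Tape measure is inside the caddy (crop 685,310). The hook is unmoved, at (463,404.5), heading about −6.8°. Going for it now.

Call:
jog_arm --commands '[[0.6, [0, -0.45, 0], [0, 0, 0]], [0.6, [0, -0.45, 0], [0, 0, 0]], [0.6, [0, -0.45, 0], [0, 0, 0]], [0.6, [0, -0.45, 0], [0, 0, 0]], [0.6, [0, -0.45, 0], [0, 0, 0]], [0.6, [0, -0.45, 0], [0, 0, 0]], [0.6, [0, 0, 0], [0, 0, -0.19]], [0.6, [0, 0, 0], [0, 0, -0.19]], [0.6, [0, 0, 0], [0, 0, -0.19]], [0.6, [0, 0, 0], [0, 0, -0.19]]]'

```text
t: 9.25
ee_pos: [518.3, 152.3, 174.8]
orientation: [3.015, 0.883, -0.0]
ft_force: [0.5, -0.2, 0.7]
width: 70.5
grasp_force: 0.0
```

Call:
jog_arm --commands '[[0.6, [0, 0, 0], [0, 0, -0.19]], [0.6, [0, 0, 0], [0, 0, -0.19]], [0.6, [0, 0, 0], [0, 0, -0.19]], [0.6, [0, 0, 0], [0, 0, -0.19]], [0.6, [0, 0, 0], [0, 0, -0.19]], [0.6, [0, 0, 0], [0, 0, -0.19]], [0.6, [0, 0, 0], [0, 0, -0.19]], [0.6, [0, 0, 0], [0, 0, -0.19]], [0.6, [0, 0, 0], [0, 0, -0.19]], [0.6, [0, 0, 0], [0, 0, -0.19]]]'

```text
t: 10.25
ee_pos: [518.4, 152.0, 174.8]
orientation: [-1.615, -2.694, 0.0]
ft_force: [-1.4, -0.5, -0.3]
width: 70.2
grasp_force: 0.0
```

Call:
jog_arm --commands '[[0.6, [0, 0, 0], [0, 0, -0.19]], [0.6, [0, 0, 0], [0, 0, -0.19]], [0.6, [0, 0, 0], [0, 0, -0.19]], [0.6, [0, 0, 0], [0, 0, -0.19]], [0.6, [0, 0, 0], [0, 0, -0.19]], [0.6, [0, 0, 0], [0, 0, -0.19]], [0.6, [0, 0, 0], [0, 0, -0.1]], [0.6, [0, 0, 0], [0, 0, 0]]]'

```text
t: 11.05
ee_pos: [518.4, 152.0, 174.9]
orientation: [-0.176, -3.137, 0.0]
ft_force: [-0.6, -0.1, 0.1]
width: 70.5
grasp_force: 0.0
```

```bash
python3 -c "
from h import *
plan(463,404.5,80,83.2)"
```

```text
t 11.05 th 83.6 turn 0.009 shift [0.849 2.442 0.949] | 5.5 rows; tilt [-0. -0.] pos [518.4 152.  174.9]
```

Call:
jog_arm --commands '[[0.6, [0.121, 0.349, 0], [0, 0, 0.009]], [0.6, [0.121, 0.349, 0], [0, 0, 0]], [0.6, [0.121, 0.349, 0], [0, 0, 0]], [0.6, [0.121, 0.349, 0], [0, 0, 0]], [0.6, [0.121, 0.349, 0.2], [0, 0, 0]], [0.6, [0.121, 0.349, 0.35], [0, 0, 0]], [0.6, [0.121, 0.349, 0.35], [0, 0, 0]], [0.6, [0, 0, 0.05], [0, 0, 0]], [0.6, [0, 0, 0], [0, 0, 0]]]'

```text
t: 11.95
ee_pos: [462.3, 403.0, 79.7]
orientation: [-0.187, -3.134, 0.004]
ft_force: [0.4, -0.5, 0.5]
width: 70.1
grasp_force: 0.0
```

```bash
python3 - <<'E'
from h import *
plan(463,404.5,9,83.2)
E
```

```text
t 11.95 th 83.2 turn -0.001 shift [-0.005  0.016  0.707] | 1.4 rows; tilt [-0.003 -0.002] pos [462.3 403.   79.7]
```

Call:
jog_arm --commands '[[0.6, [0, 0, 0.3], [0, 0, 0]], [0.6, [0, 0, 0.25], [0, 0, 0]], [0.6, [0, 0, 0.15], [0, 0, 0]], [-1, [0, 0, 0], [0, 0, 0]], [-1, [0, 0, 0], [0, 0, 0]], [-1, [0, 0, 0], [0, 0, 0]], [-1, [0, 0, 0], [0, 0, 0]], [-1, [0, 0, 0], [0, 0, 0]], [-1, [0, 0, 0], [0, 0, 0]]]'

```text
t: 12.85
ee_pos: [463.9, 403.7, 11.9]
orientation: [0.187, 3.135, 0.001]
ft_force: [0.5, 0.0, 4.7]
width: 27.6
grasp_force: 30.0
```

Call:
jog_arm --commands '[[-1, [0, 0, 0], [0, 0, 0]], [-1, [0, 0, -0.2], [0, 0, 0]], [-1, [0, 0, -0.4], [0, 0, 0]], [-1, [0, 0, -0.4], [0, 0, 0]], [-1, [0, 0, 0], [0, 0, 0]]]'

```text
t: 13.35
ee_pos: [466.2, 405.7, 116.4]
orientation: [0.187, 3.13, 0.009]
ft_force: [0.5, 0.8, -1.7]
width: 27.4
grasp_force: 30.0
```

Call:
jog_arm --commands '[[-1, [0, 0, 0], [0, 0, -0.1]], [-1, [0, 0, 0], [0, 0, -0.1]], [-1, [0, 0, 0], [0, 0, 0]]]'

```text
t: 13.65
ee_pos: [462.9, 402.9, 110.2]
orientation: [0.06, -3.14, 0.002]
ft_force: [0.7, -0.4, -1.0]
width: 27.5
grasp_force: 30.0
```

```bash
python3 -c "
from h import *
plan(572,114,90,92)"
```

```text
t 13.65 th 92.2 turn 0.004 shift [-0.99  -2.925  0.202] | 6.2 rows; tilt [-0.001 -0.001] pos [462.9 402.9 110.2]
```

Call:
jog_arm --commands '[[-1, [-0.124, -0.366, 0], [0, 0, 0]], [-1, [-0.124, -0.366, 0], [0, 0, 0]], [-1, [-0.124, -0.366, 0], [0, 0, 0]], [-1, [-0.124, -0.366, 0], [0, 0, 0]], [-1, [-0.124, -0.366, 0], [0, 0, 0]], [-1, [-0.124, -0.366, 0], [0, 0, 0]], [-1, [-0.124, -0.366, 0], [0, 0, 0]], [-1, [-0.124, -0.366, 0], [0, 0, 0]], [-1, [0, 0, 0], [0, 0, 0]], [-1, [0, 0, 0], [0, 0, 0]]]'

```text
t: 14.65
ee_pos: [573.3, 113.8, 110.5]
orientation: [0.053, -3.14, -0.0]
ft_force: [-0.3, -0.9, -1.2]
width: 27.4
grasp_force: 30.0
```

```bash
python3 - <<'E'
from h import *
plan(572,114,20,92)
i,P=shot("top"); j,S=shot("side"); np.save("top2.npy",P); np.save("side2.npy",S)
A=cv2.resize(i[120:250,200:350],(600,520)); cv2.imwrite("pics/c3.png",A)
B=cv2.resize(j[160:290,270:430],(800,650))[:600]; cv2.imwrite("pics/c4.png",B)
E
```

```text
t 14.65 th 91.9 turn -0.001 shift [0.013 0.003 0.905] | 1.8 rows; tilt [-0.001 -0.   ] pos [573.3 113.8 110.5]
```

View pics/c3.png

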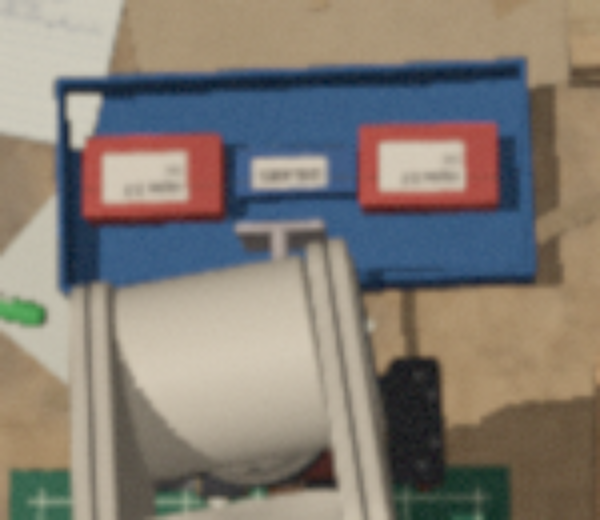

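View pics/c4.png

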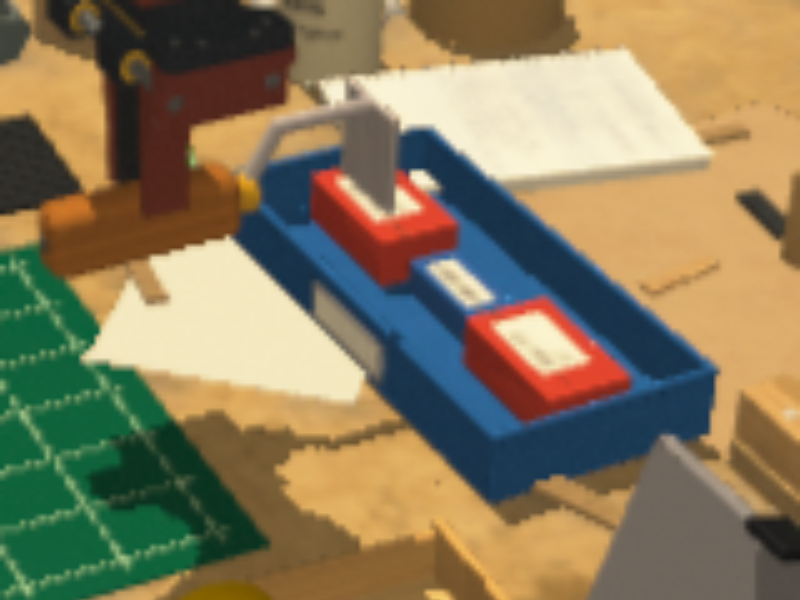

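The claw hangs level above the tray, at about pixel (270,177) in the top view, between the blades and the front wall.

```bash
python3 - <<'E'
from h import *
P=np.load("top2.npy"); Q=P[170:185,255:285].reshape(-1,3); q=Q[Q[:,2]>130]
print(len(q),np.round(q.mean(0),1),np.round(np.percentile(q,[5,95],axis=0),1)); print(cv2.minAreaRect(q[:,:2].astype(np.float32)))
Q=P[130:200,205:345].reshape(-1,3); f=Q[(Q[:,2]>34)&(Q[:,2]<48)&(Q[:,0]<705)]; print("front rim",np.round(np.percentile(f,[3,50,97],axis=0),1))
S=np.load("side2.npy")[160:290,270:430].reshape(-1,3); s=S[(S[:,0]>690)&(S[:,0]<712)&(S[:,1]>80)&(S[:,1]<150)&(S[:,2]>70)]
print("side claw",len(s),np.round(np.percentile(s,[3,50,97],axis=0),1))
E
```

```text
163 [674.2 106.2 235.8] [[615.9  67.6 135.6]
 [699.5 139.7 472.8]]
((663.306396484375, 94.25672912597656), (113.7484359741211, 42.8677978515625), 35.53204345703125)
front rim [[686.1 -25.4  35.3]
 [692.7  45.   41.2]
 [702.4 263.3  45.8]]
side claw 217 [[694.2  93.4 103.9]
 [697.1 113.3 131.1]
 [701.7 141.4 157.9]]
```

Call:
jog_arm --commands '[[-1, [-0.07, 0, 0], [0, 0, 0]], [-1, [0, 0, 0.25], [0, 0, 0]], [-1, [0, 0, 0.25], [0, 0, 0]], [-1, [0, 0, 0.2], [0, 0, 0]], [-1, [0, 0, 0.1], [0, 0, 0]], [-1, [0, 0, 0.05], [0, 0, 0]], [-1, [0, 0, 0], [0, 0, 0]]]'

```text
t: 15.45
ee_pos: [580.7, 115.3, 26.1]
orientation: [0.06, -3.141, 0.0]
ft_force: [-0.8, -0.5, -1.5]
width: 27.4
grasp_force: 30.0
```

```bash
python3 - <<'E'
from h import *
plan(572,114,23,92)
S=shot("side")[1]; s=S[160:290,270:430].reshape(-1,3); s=s[(s[:,1]>85)&(s[:,1]<145)&(s[:,2]>45)&(s[:,0]>660)&(s[:,0]<725)]
print("side claw",len(s),np.round(np.percentile(s,[3,50,97],axis=0),1))
E
```

```text
t 15.45 th 92.2 turn 0.004 shift [ 0.087 -0.009  0.031] | 0.2 rows; tilt [-0. -0.] pos [580.7 115.3  26.1]
side claw 150 [[664.4  94.7  47. ]
 [704.2 115.5  69. ]
 [709.4 139.5  75.4]]
```

Call:
jog_arm --commands '[[-1, [0, 0, 0.04], [0, 0, 0]], [-1, [0.04, 0, 0], [0, 0, 0]], [-1, [0.04, 0, 0], [0, 0, 0]], [-1, [0.04, 0, 0], [0, 0, 0]], [-1, [0.05, 0, 0], [0, 0, 0]], [-1, [0.06, 0, 0], [0, 0, 0]], [-1, [0.07, 0, 0], [0, 0, 0]], [-1, [0.08, 0, 0], [0, 0, 0]], [-1, [0.08, 0, 0], [0, 0, 0]], [-1, [0.08, 0, 0], [0, 0, 0]]]'

```text
t: 16.5
ee_pos: [526.1, 112.7, 22.4]
orientation: [-0.059, 3.141, 0.0]
ft_force: [4.5, 0.1, -2.2]
width: 27.3
grasp_force: 30.0
```

Call:
jog_arm --commands '[[-1, [0.08, 0, 0], [0, 0, 0]], [-1, [0.08, 0, 0], [0, 0, 0]], [-1, [0.08, 0, 0], [0, 0, 0]], [-1, [0.08, 0, 0], [0, 0, 0]], [-1, [0.08, 0, 0], [0, 0, 0]], [-1, [0.08, 0, 0], [0, 0, 0]], [-1, [0.08, 0, 0], [0, 0, 0]], [-1, [0.08, 0, 0], [0, 0, 0]]]'

```text
t: 17.3
ee_pos: [462.2, 110.3, 22.3]
orientation: [-0.059, 3.141, 0.0]
ft_force: [3.9, 0.2, -3.1]
width: 27.2
grasp_force: 30.0
```

```bash
python3 - <<'E'
from h import *
plan(415,108,22,92)
i,P=shot("top"); j,S=shot("side"); np.save("side3.npy",S)
cv2.imwrite("pics/c5.png",np.hstack([cv2.resize(i[120:270,190:350],(400,375)),cv2.resize(j[160:310,230:430],(400,375))]))
E
```

```text
t 17.3 th 92.2 turn 0.003 shift [ 0.472 -0.007  0.003] | 0.9 rows; tilt [0. 0.] pos [462.2 110.3  22.3]
```

View pics/c5.png

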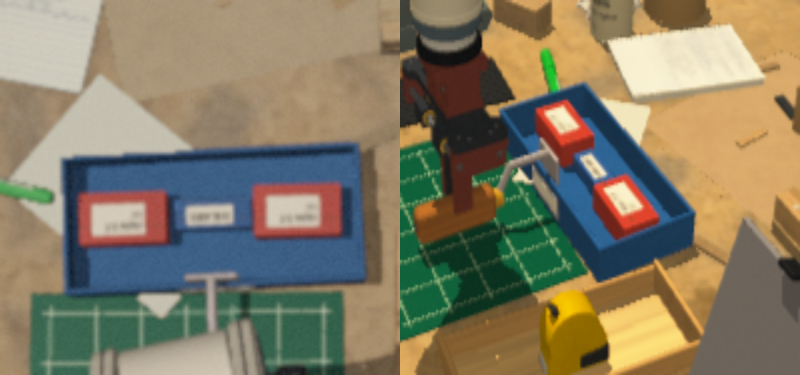

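The tray follows the hook with the boxes in place and clears the green marker. Continuing 47 mm, then backing the claw off the wall and up.

Call:
jog_arm --commands '[[-1, [0.08, 0, 0], [0, 0, 0]], [-1, [0.08, 0, 0], [0, 0, 0]], [-1, [0.08, 0, 0], [0, 0, 0]], [-1, [0.07, 0, 0], [0, 0, 0]], [-1, [0.06, 0, 0], [0, 0, 0]], [-1, [0.05, 0, 0], [0, 0, 0]], [-1, [0.03, 0, 0], [0, 0, 0]], [-1, [0.02, 0, 0], [0, 0, 0]], [-1, [0, 0, 0], [0, 0, 0]]]'

```text
t: 18.3
ee_pos: [415.4, 108.5, 22.3]
orientation: [0.059, -3.14, 0.0]
ft_force: [2.4, -0.5, -3.2]
width: 27.6
grasp_force: 30.0
```

```bash
python3 - <<'E'
from h import *
plan(415,108,22,92)
i,P=shot("top"); Q=P[140:260,200:345].reshape(-1,3); Q=Q[(Q[:,2]>33)&(Q[:,2]<48)&(Q[:,1]<285)&(Q[:,1]>-45)&(Q[:,0]>500)]
f=Q[(Q[:,1]<50)|(Q[:,1]>150)]
for lo,hi in((-30,20),(180,240)):
    g=Q[(Q[:,1]>lo)&(Q[:,1]<hi)]; print(np.percentile(g[:,0],[1,5,95,99]))
h=cv2.cvtColor(i,cv2.COLOR_BGR2HSV); k=(h[...,0]>60)&(h[...,0]<85)&(h[...,1]>90); k[:,:190]=0;k[:,345:]=0
G=P[k]; G=G[abs(G[:,2])<8]
for lo,hi in((0,25),(200,280)):
    g=G[(G[:,1]>lo)&(G[:,1]<hi)]; print("mat far",np.percentile(g[:,0],[1,98]),len(g))
E
```

```text
t 18.3 th 92.2 turn 0.003 shift [ 0.004 -0.005  0.003] | 0.0 rows; tilt [-0.001 -0.   ] pos [415.4 108.5  22.3]
[537.12818238 539.42091093 670.41620479 672.91706699]
[529.52268674 531.61001146 662.8638127  664.98747276]
mat far [344.36073171 533.12713451] 500
mat far [344.72042052 553.53931638] 1297
```

Call:
jog_arm --commands '[[-1, [-0.08, 0, 0], [0, 0, 0]], [-1, [0, 0, 0], [0, 0, 0]], [-1, [0, 0, -0.2], [0, 0, 0]], [-1, [0, 0, -0.4], [0, 0, 0]], [-1, [0, 0, -0.4], [0, 0, 0]], [-1, [0, 0, 0], [0, 0, 0.07]], [-1, [0, 0, 0], [0, 0, 0.07]], [-1, [0, 0, 0], [0, 0, 0]]]'

```text
t: 19.15
ee_pos: [423.4, 108.8, 122.5]
orientation: [-0.114, -3.139, 0.0]
ft_force: [-0.0, -0.4, -2.0]
width: 27.4
grasp_force: 30.0
```

```bash
python3 - <<'E'
from h import *
P=np.load("top0.npy")
c=[np.nanmedian(P[int(v)-1:int(v)+2,int(u)-1:int(u)+2].reshape(-1,3),axis=0) for u,v in((145,218),(188,220),(181,314),(138,313))]
print(np.round(c),np.mean(c,0))
m=np.mean(c,0); a=np.radians(-4.5); x,y=m[0]-40*np.cos(a),m[1]-40*np.sin(a); print(x,y)
plan(x,y,60,85.5)
E
```

```text
[[630. 442.   1.]
 [624. 336.  -2.]
 [393. 347.   2.]
 [397. 452.   3.]] [510.79265755 394.21752322   0.92086068]
470.9159641996607 397.35588705393343
t 19.15 th 85.8 turn 0.007 shift [-0.247  2.914  0.625] | 6.0 rows; tilt [-0. -0.] pos [423.4 108.8 122.5]
```

Call:
jog_arm --commands '[[-1, [-0.03, 0.36, 0], [0, 0, 0]], [-1, [-0.03, 0.36, 0], [0, 0, 0]], [-1, [-0.03, 0.36, 0], [0, 0, 0]], [-1, [-0.03, 0.36, 0], [0, 0, 0]], [-1, [-0.03, 0.36, 0], [0, 0, 0]], [-1, [-0.03, 0.36, 0], [0, 0, 0]], [-1, [-0.03, 0.36, 0], [0, 0, 0]], [-1, [-0.03, 0.36, 0], [0, 0, 0]], [-1, [0, 0, 0], [0, 0, -0.035]], [-1, [0, 0, 0], [0, 0, 0]]]'

```text
t: 20.15
ee_pos: [467.7, 394.2, 121.2]
orientation: [-0.066, -3.139, 0.003]
ft_force: [-1.6, 0.1, -1.5]
width: 27.2
grasp_force: 30.0
```

```bash
python3 -c "
from h import *
plan(471,396,15,87.4)"
```

```text
t 20.15 th 87.6 turn 0.005 shift [-0.032  0.02   1.062] | 2.1 rows; tilt [-0.002 -0.002] pos [467.7 394.2 121.2]
```

Call:
jog_arm --commands '[[-1, [-0.03, 0.02, 0.3], [0, 0, 0]], [-1, [0, 0, 0.3], [0, 0, 0]], [-1, [0, 0, 0.25], [0, 0, 0]], [-1, [0, 0, 0.15], [0, 0, 0]], [-1, [0, 0, 0.05], [0, 0, 0]], [-1, [0, 0, 0], [0, 0, 0]], [-1, [0, 0, 0], [0, 0, 0]]]'

```text
t: 20.85
ee_pos: [472.3, 396.5, 18.3]
orientation: [0.071, 3.14, 0.001]
ft_force: [0.4, 0.1, -2.3]
width: 27.5
grasp_force: 30.0
```

Call:
jog_arm --commands '[[-1, [0, 0, 0.02], [0, 0, 0]], [-1, [0, 0, 0], [0, 0, 0]]]'

```text
t: 21.05
ee_pos: [472.0, 396.6, 16.1]
orientation: [0.07, 3.14, 0.001]
ft_force: [0.1, 0.0, -1.5]
width: 27.6
grasp_force: 30.0
```

Call:
jog_arm --commands '[[-1, [0, 0, 0.03], [0, 0, 0]], [-1, [0, 0, 0], [0, 0, 0]]]'

```text
t: 21.25
ee_pos: [471.6, 396.2, 12.2]
orientation: [-0.07, -3.141, 0.0]
ft_force: [-0.6, -0.1, -0.5]
width: 27.8
grasp_force: 30.0
```

Call:
jog_arm --commands '[[-1, [0, 0, 0.02], [0, 0, 0]], [-1, [0, 0, 0], [0, 0, 0]]]'

```text
t: 21.45
ee_pos: [471.7, 396.4, 11.9]
orientation: [0.07, 3.141, -0.0]
ft_force: [-4.0, -3.9, 14.1]
width: 27.7
grasp_force: 30.0
```

Call:
jog_arm --commands '[[0.6, [0, 0, 0], [0, 0, 0]], [0.6, [0, 0, 0], [0, 0, 0]], [0.6, [0, 0, 0], [0, 0, 0]], [0.6, [0, 0, 0], [0, 0, 0]], [0.6, [0, 0, -0.2], [0, 0, 0]], [0.6, [0, 0, -0.4], [0, 0, 0]], [0.6, [0, 0, -0.4], [0, 0, 0]], [0.6, [0, 0, -0.4], [0, 0, 0]], [0.6, [0, 0, 0], [0, 0, 0.19]], [0.6, [0, 0, 0], [0, 0, 0.19]]]'

```text
t: 22.45
ee_pos: [472.4, 396.9, 152.1]
orientation: [0.545, 3.092, 0.004]
ft_force: [-0.5, 0.6, -0.9]
width: 70.3
grasp_force: 0.0
```

Call:
jog_arm --commands '[[0.6, [0, 0, 0], [0, 0, 0.19]], [0.6, [0, 0, 0], [0, 0, 0.19]], [0.6, [0, 0, 0], [0, 0, 0.19]], [0.6, [0, 0, 0], [0, 0, 0.19]], [0.6, [0, 0, 0], [0, 0, 0.19]], [0.6, [0, 0, 0], [0, 0, 0.19]], [0.6, [0, 0, 0], [0, 0, 0.19]], [0.6, [0, 0, 0], [0, 0, 0.19]]]'

```text
t: 23.25
ee_pos: [471.5, 396.2, 150.0]
orientation: [-2.191, -2.252, 0.001]
ft_force: [-0.5, 0.0, 0.1]
width: 70.0
grasp_force: 0.0
```

```bash
python3 - <<'E'
from h import *
i,P=shot("top"); np.save("top3.npy",P); cv2.imwrite("pics/top3.png",i)
h=cv2.cvtColor(i,cv2.COLOR_BGR2HSV)
red=((h[...,0]<8)|(h[...,0]>172))&(h[...,1]>110); red[:,:205]=0; red[:,345:]=0; red[:150]=0; red[270:]=0
wh=(h[...,1]<70)&(h[...,2]>120)
n,l,s,c=cv2.connectedComponentsWithStats(cv2.morphologyEx(red.astype(np.uint8),cv2.MORPH_CLOSE,np.ones((9,9))))
for k in range(1,n):
    if s[k,4]>200:
        Q=P[l==k]; Q=Q[(Q[:,2]>33)&(Q[:,2]<46)]; print("red",s[k],cv2.minAreaRect(Q[:,:2].astype(np.float32)),np.median(Q[:,2]))
Q=P[170:250,205:345].reshape(-1,3); q=Q[(Q[:,2]>20)&(Q[:,2]<33)&(Q[:,1]>80)&(Q[:,1]<160)&(Q[:,0]>560)&(Q[:,0]<650)]
print("blades",len(q),cv2.minAreaRect(q[:,:2].astype(np.float32)))
plan(600,30,150,0)
cv2.imwrite("pics/c6.png",np.hstack([cv2.resize(i[160:260,200:350],(600,400)),cv2.resize(i[210:330,120:195],(200,320)).repeat(1,0) if 0 else cv2.copyMakeBorder(cv2.resize(i[210:330,120:195],(200,320)),0,80,0,0,0)]))
E
```

```text
red [292 213  36  22 440] ((608.1309814453125, 32.619808197021484), (84.58547973632812, 49.43747329711914), 89.56218719482422) 36.73861603476348
red [222 216  36  22 455] ((601.7381591796875, 202.21096801757812), (50.242286682128906, 85.0466079711914), 1.3470927476882935) 36.87351139587997
blades 366 ((602.3148193359375, 119.94920349121094), (41.649330139160156, 80.35297393798828), 1.0099786520004272)
t 23.3 th 1.1 turn 0.025 shift [-3.662  1.284  0.   ] | 7.8 rows; tilt [-0. -0.] pos [471.6 396.2 150. ]
```

View pics/c6.png

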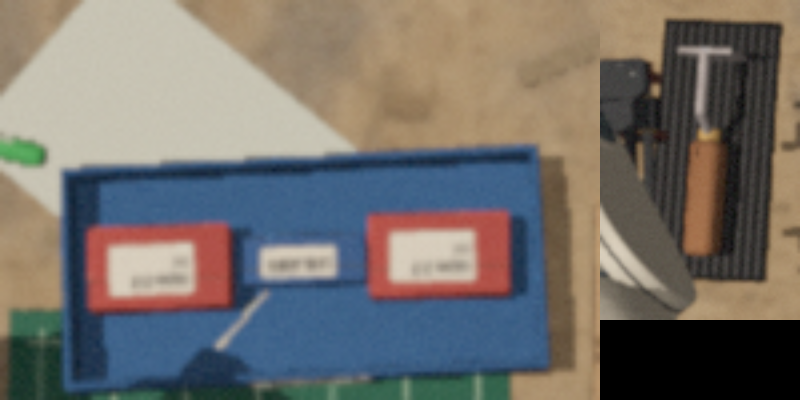

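Call:
jog_arm --commands '[[0.6, [-0.458, 0.162, 0], [0, 0, 0]], [0.6, [-0.458, 0.162, 0], [0, 0, 0]], [0.6, [-0.458, 0.162, 0], [0, 0, 0]], [0.6, [-0.458, 0.162, 0], [0, 0, 0]], [0.6, [-0.458, 0.162, 0], [0, 0, 0]], [0.6, [-0.458, 0.162, 0], [0, 0, 0]], [0.6, [-0.458, 0.162, 0], [0, 0, 0]], [0.6, [-0.458, 0.162, 0], [0, 0, 0]], [0.6, [0, 0, 0.4], [0, 0, 0]], [0.6, [0, 0, 0.3], [0, 0, 0]]]'

```text
t: 24.3
ee_pos: [614.2, 32.4, 79.4]
orientation: [2.183, 2.258, 0.001]
ft_force: [-1.0, 0.9, -0.1]
width: 70.5
grasp_force: 0.0
```

Call:
jog_arm --commands '[[0.6, [0, 0, 0], [0, 0, 0]], [0.6, [0, 0, 0], [0, 0, 0]]]'

```text
t: 24.5
ee_pos: [613.3, 34.5, 80.3]
orientation: [-2.181, -2.26, 0.001]
ft_force: [-0.4, 0.1, 0.9]
width: 70.3
grasp_force: 0.0
```

```bash
python3 -c "
from h import *
plan(608,32.6,11,0.8)"
```

```text
t 24.5 th 2.0 turn 0.027 shift [-0.018 -0.054  0.693] | 1.4 rows; tilt [-0.001 -0.   ] pos [613.3  34.5  80.3]
```

Call:
jog_arm --commands '[[0.6, [-0.02, -0.054, 0.25], [0, 0, 0.01]], [0.6, [0, 0, 0.25], [0, 0, 0]], [0.6, [0, 0, 0.15], [0, 0, 0]], [0.6, [0, 0, 0.03], [0, 0, 0]], [-1, [0, 0, 0], [0, 0, 0]], [-1, [0, 0, 0], [0, 0, 0]], [-1, [0, 0, 0], [0, 0, 0]], [-1, [0, 0, 0], [0, 0, 0]], [-1, [0, 0, 0], [0, 0, 0]]]'

```text
t: 25.4
ee_pos: [609.2, 32.3, 13.4]
orientation: [2.192, 2.249, 0.002]
ft_force: [-0.9, 1.4, 6.3]
width: 48.4
grasp_force: 30.0
```

Call:
jog_arm --commands '[[-1, [0, 0, -0.1], [0, 0, 0]], [-1, [0, 0, -0.3], [0, 0, 0]], [-1, [0, 0, -0.5], [0, 0, 0]], [-1, [0, 0, -0.5], [0, 0, 0]], [-1, [0, 0, 0], [0, 0, 0.19]], [-1, [0, 0, 0], [0, 0, 0.19]], [-1, [0, 0, 0], [0, 0, 0.19]], [-1, [0, 0, 0], [0, 0, 0.19]], [-1, [0, 0, 0], [0, 0, 0.19]]]'

```text
t: 26.3
ee_pos: [607.8, 32.2, 152.7]
orientation: [-2.866, -1.287, 0.001]
ft_force: [0.5, 0.5, -1.5]
width: 48.7
grasp_force: 30.0
```

Call:
jog_arm --commands '[[-1, [0, 0, 0], [0, 0, 0.19]], [-1, [0, 0, 0], [0, 0, 0.19]], [-1, [0, 0, 0], [0, 0, 0.19]], [-1, [0, 0, 0], [0, 0, 0.19]], [-1, [0, 0, 0], [0, 0, 0.19]], [-1, [0, 0, 0], [0, 0, 0.13]], [-1, [0, 0, 0], [0, 0, 0]]]'

```text
t: 27.0
ee_pos: [607.8, 32.1, 152.6]
orientation: [3.142, 0.002, -0.001]
ft_force: [-0.2, 0.2, -1.5]
width: 48.5
grasp_force: 30.0
```

```bash
python3 -c "
from h import *
plan(500,-298,150,-90)"
```

```text
t 27.0 th -89.9 turn 0.002 shift [-1.078  3.301  0.026] | 6.9 rows; tilt [-0. -0.] pos [607.8  32.1 152.6]
```

Call:
jog_arm --commands '[[-1, [-0.135, 0.413, 0], [0, 0, 0]], [-1, [-0.135, 0.413, 0], [0, 0, 0]], [-1, [-0.135, 0.413, 0], [0, 0, 0]], [-1, [-0.135, 0.413, 0], [0, 0, 0]], [-1, [-0.135, 0.413, 0], [0, 0, 0]], [-1, [-0.135, 0.413, 0], [0, 0, 0]], [-1, [-0.135, 0.413, 0], [0, 0, 0]], [-1, [-0.135, 0.413, 0], [0, 0, 0]], [-1, [0, 0, 0.3], [0, 0, 0]], [-1, [0, 0, 0], [0, 0, 0]]]'

```text
t: 28.0
ee_pos: [498.1, -298.3, 119.8]
orientation: [-3.138, -0.004, 0.008]
ft_force: [-1.2, 0.6, -1.0]
width: 48.1
grasp_force: 30.0
```

```bash
python3 - <<'E'
from h import *
plan(500,-298,14,-90)
i,P=shot("top"); cv2.imwrite("pics/c7.png",cv2.resize(i[180:310,340:560],(792,468)))
E
```

```text
t 28.0 th -89.9 turn 0.003 shift [ 0.019 -0.003  1.058] | 2.1 rows; tilt [-0.005  0.003] pos [ 498.1 -298.3  119.8]
```

View pics/c7.png

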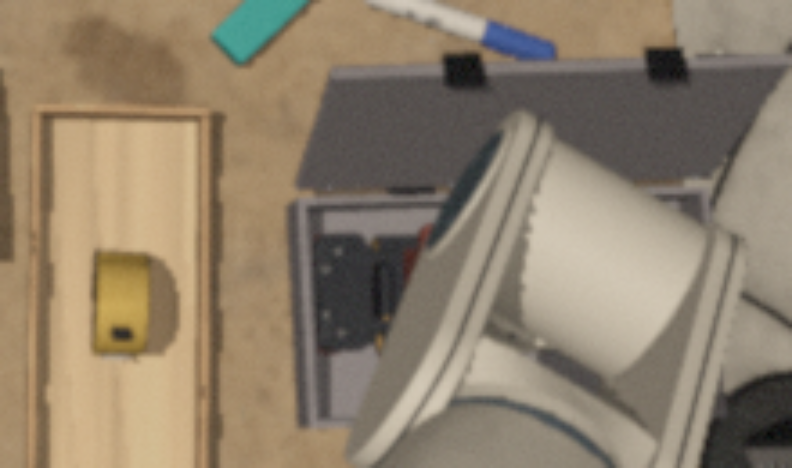

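Call:
jog_arm --commands '[[-1, [0, 0, 0.3], [0, 0, 0]], [-1, [0, 0, 0.3], [0, 0, 0]], [-1, [0, 0, 0.2], [0, 0, 0]], [-1, [0, 0, 0.12], [0, 0, 0]], [-1, [0, 0, 0.06], [0, 0, 0]], [-1, [0, 0, 0], [0, 0, 0]], [-1, [0, 0, 0], [0, 0, 0]]]'

```text
t: 28.75
ee_pos: [501.8, -298.6, 25.3]
orientation: [3.141, 0.005, 0.002]
ft_force: [-0.1, -0.5, -1.3]
width: 48.2
grasp_force: 30.0
```

Call:
jog_arm --commands '[[-1, [0, 0, 0.03], [0, 0, 0]], [-1, [0, 0, 0], [0, 0, 0]]]'

```text
t: 28.95
ee_pos: [501.2, -298.6, 21.8]
orientation: [3.141, 0.004, 0.001]
ft_force: [-0.1, 1.3, -0.7]
width: 48.1
grasp_force: 30.0
```

Call:
jog_arm --commands '[[-1, [0, 0, 0.02], [0, 0, 0]], [-1, [0, 0, 0], [0, 0, 0]]]'

```text
t: 29.15
ee_pos: [500.9, -298.4, 19.3]
orientation: [-3.142, -0.003, 0.0]
ft_force: [-0.5, -0.8, -1.0]
width: 48.3
grasp_force: 30.0
```

Call:
jog_arm --commands '[[-1, [0, 0, 0.06], [0, 0, 0]], [-1, [0, 0, 0], [0, 0, 0]]]'

```text
t: 29.35
ee_pos: [500.5, -298.1, 12.5]
orientation: [-3.141, -0.004, 0.002]
ft_force: [-0.8, -0.9, -1.1]
width: 47.9
grasp_force: 30.0
```

Call:
jog_arm --commands '[[-1, [0, 0, 0.02], [0, 0, 0]], [-1, [0, 0, 0], [0, 0, 0]]]'

```text
t: 29.55
ee_pos: [500.8, -298.3, 11.5]
orientation: [-3.141, -0.004, 0.001]
ft_force: [-1.7, 0.5, 3.6]
width: 48.1
grasp_force: 30.0
```

Call:
jog_arm --commands '[[0.4, [0, 0, 0], [0, 0, 0]], [0.4, [0, 0, 0], [0, 0, 0]], [0.4, [0, 0, 0], [0, 0, 0]], [0.4, [0, 0, -0.2], [0, 0, 0]], [0.4, [0, 0, -0.4], [0, 0, 0]], [0.4, [0, 0, -0.4], [0, 0, 0]], [0.4, [0, 0, -0.4], [0, 0, 0]], [0.6, [0.084, -0.417, 0], [0, 0, 0]], [0.6, [0.084, -0.417, 0], [0, 0, 0]], [0.6, [0.084, -0.417, 0], [0, 0, 0]]]'

```text
t: 30.55
ee_pos: [526.1, -172.3, 151.9]
orientation: [3.141, 0.001, 0.002]
ft_force: [0.5, 0.2, -0.1]
width: 69.9
grasp_force: 0.0
```

Call:
jog_arm --commands '[[0.6, [0.084, -0.417, 0], [0, 0, 0]], [0.6, [0.084, -0.417, 0], [0, 0, 0]], [0.6, [0.084, -0.417, 0], [0, 0, 0]], [0.6, [0.084, -0.417, 0], [0, 0, 0]], [0.6, [0.084, -0.417, 0], [0, 0, 0]], [0.6, [0.084, -0.417, 0], [0, 0, 0]], [0.6, [0.084, -0.417, 0], [0, 0, 0]], [0.6, [0.084, -0.417, 0], [0, 0, 0]], [0.6, [0.084, -0.417, 0], [0, 0, 0]], [0.6, [0, 0, 0], [0, 0, -0.19]]]'

```text
t: 31.55
ee_pos: [601.5, 207.1, 151.4]
orientation: [-3.131, -0.245, -0.003]
ft_force: [0.4, -0.1, -0.5]
width: 70.0
grasp_force: 0.0
```

Call:
jog_arm --commands '[[0.6, [0, 0, 0], [0, 0, -0.19]], [0.6, [0, 0, 0], [0, 0, -0.19]], [0.6, [0, 0, 0], [0, 0, -0.19]], [0.6, [0, 0, 0], [0, 0, -0.19]], [0.6, [0, 0, 0], [0, 0, -0.19]], [0.6, [0, 0, 0], [0, 0, -0.19]], [0.6, [0, 0, 0], [0, 0, -0.19]], [0.6, [0, 0, 0], [0, 0, -0.19]], [0.6, [0, 0, 0], [0, 0, -0.19]], [0.6, [0, 0, 0], [0, 0, -0.13]]]'

```text
t: 32.55
ee_pos: [600.5, 202.2, 151.1]
orientation: [-2.186, -2.256, 0.0]
ft_force: [-0.1, -0.4, 0.2]
width: 70.4
grasp_force: 0.0
```

Call:
jog_arm --commands '[[0.6, [0, 0, 0.3], [0, 0, 0]], [0.6, [0, 0, 0.3], [0, 0, 0]], [0.6, [0, 0, 0], [0, 0, 0]], [0.6, [0, 0, 0], [0, 0, 0]]]'

```text
t: 32.95
ee_pos: [600.4, 202.1, 91.2]
orientation: [-2.192, -2.25, 0.002]
ft_force: [0.5, -0.4, 0.7]
width: 70.1
grasp_force: 0.0
```

```bash
python3 -c "
from h import *
plan(602,202,11,1.5)"
```

```text
t 32.95 th 1.5 turn -0.0 shift [-0.002  0.016  0.802] | 1.6 rows; tilt [-0.001 -0.   ] pos [600.4 202.1  91.2]
```

Call:
jog_arm --commands '[[0.6, [0, 0.016, 0.3], [0, 0, 0]], [0.6, [0, 0, 0.3], [0, 0, 0]], [0.6, [0, 0, 0.15], [0, 0, 0]], [0.6, [0, 0, 0.04], [0, 0, 0]], [-1, [0, 0, 0], [0, 0, 0]], [-1, [0, 0, 0], [0, 0, 0]], [-1, [0, 0, 0], [0, 0, 0]], [-1, [0, 0, 0], [0, 0, 0]], [-1, [0, 0, 0], [0, 0, 0]]]'

```text
t: 33.85
ee_pos: [603.3, 202.6, 13.7]
orientation: [2.192, 2.249, 0.003]
ft_force: [0.2, 1.0, 5.1]
width: 48.4
grasp_force: 30.0
```

Call:
jog_arm --commands '[[-1, [0, 0, -0.1], [0, 0, 0]], [-1, [0, 0, -0.3], [0, 0, 0]], [-1, [0, 0, -0.5], [0, 0, 0]], [-1, [0, 0, -0.5], [0, 0, 0]], [-1, [0, 0, 0], [0, 0, 0.19]], [-1, [0, 0, 0], [0, 0, 0.19]], [-1, [0, 0, 0], [0, 0, 0.19]], [-1, [0, 0, 0], [0, 0, 0.19]], [-1, [0, 0, 0], [0, 0, 0.19]], [-1, [0, 0, 0], [0, 0, 0.19]]]'

```text
t: 34.85
ee_pos: [602.1, 202.2, 153.0]
orientation: [2.954, 1.07, 0.0]
ft_force: [-0.1, -0.3, -0.1]
width: 0.2
grasp_force: 0.0
```

Call:
jog_arm --commands '[[-1, [0, 0, 0], [0, 0, 0.19]], [-1, [0, 0, 0], [0, 0, 0.19]], [-1, [0, 0, 0], [0, 0, 0.19]], [-1, [0, 0, 0], [0, 0, 0.19]], [-1, [0, 0, 0], [0, 0, 0.13]], [-1, [-0.068, 0.433, 0], [0, 0, 0]], [-1, [-0.068, 0.433, 0], [0, 0, 0]], [-1, [-0.068, 0.433, 0], [0, 0, 0]], [-1, [-0.068, 0.433, 0], [0, 0, 0]], [-1, [-0.068, 0.433, 0], [0, 0, 0]]]'

```text
t: 35.85
ee_pos: [568.1, -15.9, 153.0]
orientation: [3.142, 0.004, 0.001]
ft_force: [1.2, 0.6, 0.9]
width: 0.3
grasp_force: 0.0
```

```bash
python3 -c "
from h import *
plan(500,-448,150,-90)"
```

```text
t 35.85 th -89.8 turn 0.003 shift [-0.681  4.321  0.03 ] | 8.7 rows; tilt [ 0. -0.] pos [568.1 -15.9 153. ]
```

The gripper shut to 0.2 mm on the lift, so the box was lost. Looking for it.

```bash
python3 - <<'E'
from h import *
i,P=shot("top"); j,S=shot("side")
cv2.imwrite("pics/c8.png",np.hstack([cv2.resize(i[140:270,130:330],(400,260)),cv2.resize(j[150:310,230:430],(400,260))]))
cv2.imwrite("pics/c8.png",np.vstack([cv2.resize(i[140:340,130:560],(645,300)),cv2.resize(j[150:300,210:530],(645,300))]))
E
```

```text
(no output)
```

View pics/c8.png

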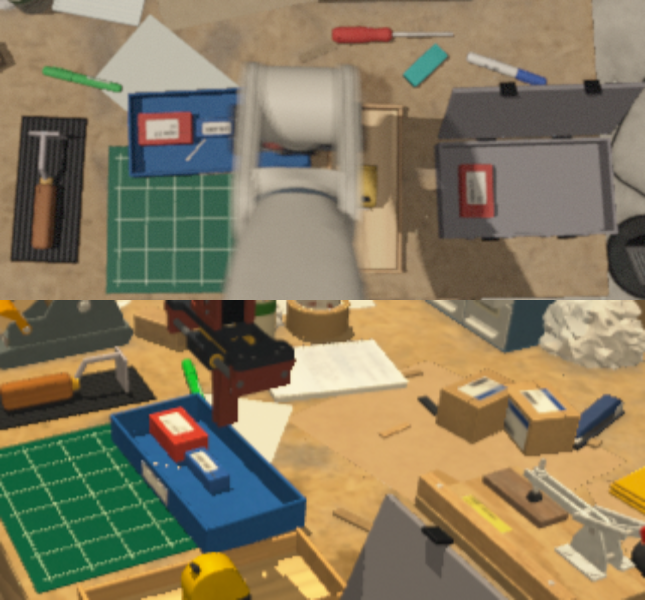

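Box A still lies flat in the tray. I'll re-measure it and the blades, then grip deeper and lift more slowly.

Call:
jog_arm --commands '[[0.6, [0, 0, 0], [0, 0, -0.19]], [0.6, [0, 0, 0], [0, 0, -0.19]], [0.6, [0, 0, 0], [0, 0, -0.19]], [0.6, [0, 0, 0], [0, 0, -0.19]], [0.6, [0, 0, 0], [0, 0, -0.19]], [0.6, [0, 0, 0], [0, 0, -0.19]], [0.6, [0, 0, 0], [0, 0, -0.19]], [0.6, [0, 0, 0], [0, 0, -0.19]], [0.6, [0, 0, 0], [0, 0, -0.19]], [0.6, [0, 0, 0], [0, 0, -0.19]]]'

```text
t: 36.95
ee_pos: [568.8, -13.4, 152.8]
orientation: [2.297, 2.143, 0.001]
ft_force: [-0.3, -0.5, -0.4]
width: 69.9
grasp_force: 0.0
```

```bash
python3 - <<'E'
from h import *
i,P=shot("top"); h=cv2.cvtColor(i,cv2.COLOR_BGR2HSV)
red=((h[...,0]<8)|(h[...,0]>172))&(h[...,1]>110); red[:,:205]=0; red[:,275:]=0; red[:150]=0; red[270:]=0
Q=P[cv2.morphologyEx(red.astype(np.uint8),cv2.MORPH_CLOSE,np.ones((9,9)))>0]; Q=Q[(Q[:,2]>31)&(Q[:,2]<48)]
r=cv2.minAreaRect(Q[:,:2].astype(np.float32)); print(r,np.percentile(Q[:,2],[5,50,95]))
plan(r[0][0],r[0][1],85,1.5)
E
```

```text
((604.704345703125, 201.94229125976562), (49.70887756347656, 85.5980224609375), 1.6267657279968262) [31.99062027 36.5019272  41.00736234]
t 37.0 th -3.6 turn -0.112 shift [2.144 0.416 0.678] | 4.6 rows; tilt [0. 0.] pos [568.7 -13.4 152.8]
```

Call:
jog_arm --commands '[[0.6, [0, 0, 0], [0, 0, -0.112]], [0.6, [0.43, 0.083, 0], [0, 0, 0]], [0.6, [0.43, 0.083, 0], [0, 0, 0]], [0.6, [0.43, 0.083, 0], [0, 0, 0]], [0.6, [0.43, 0.083, 0], [0, 0, 0]], [0.6, [0.43, 0.083, 0], [0, 0, 0]], [0.6, [0, 0, 0.3], [0, 0, 0]], [0.6, [0, 0, 0.35], [0, 0, 0]], [0.6, [0, 0, 0], [0, 0, 0]], [0.6, [0, 0, 0], [0, 0, 0]]]'

```text
t: 38.0
ee_pos: [607.3, 201.5, 87.5]
orientation: [-2.209, -2.233, 0.002]
ft_force: [-0.3, 0.0, -1.1]
width: 70.7
grasp_force: 0.0
```

```bash
python3 -c "
from h import *
plan(604.5,202,9.5,1.6)"
```

```text
t 38.0 th 0.6 turn -0.022 shift [ 0.006 -0.028  0.78 ] | 1.6 rows; tilt [-0.001 -0.   ] pos [607.3 201.5  87.5]
```

Call:
jog_arm --commands '[[0.6, [0, -0.028, 0.3], [0, 0, -0.022]], [0.6, [0, 0, 0.25], [0, 0, 0]], [0.6, [0, 0, 0.15], [0, 0, 0]], [0.6, [0, 0, 0.06], [0, 0, 0]], [0.6, [0, 0, 0], [0, 0, 0]], [0.6, [0, 0, 0], [0, 0, 0]]]'

```text
t: 38.6
ee_pos: [606.0, 201.4, 12.6]
orientation: [2.189, 2.252, 0.003]
ft_force: [0.1, 0.3, 0.7]
width: 70.3
grasp_force: 0.0
```

Call:
jog_arm --commands '[[0.6, [0, 0, 0.03], [0, 0, 0]], [-1, [0, 0, 0], [0, 0, 0]], [-1, [0, 0, 0], [0, 0, 0]], [-1, [0, 0, 0], [0, 0, 0]], [-1, [0, 0, 0], [0, 0, 0]], [-1, [0, 0, 0], [0, 0, 0]], [-1, [0, 0, 0], [0, 0, 0]], [-1, [0, 0, 0], [0, 0, 0]]]'

```text
t: 39.4
ee_pos: [605.2, 201.2, 8.6]
orientation: [2.189, 2.253, 0.001]
ft_force: [0.4, -0.4, 3.2]
width: 49.8
grasp_force: 30.0
```

Call:
jog_arm --commands '[[-1, [0, 0, -0.05], [0, 0, 0]], [-1, [0, 0, -0.1], [0, 0, 0]], [-1, [0, 0, -0.2], [0, 0, 0]], [-1, [0, 0, -0.3], [0, 0, 0]], [-1, [0, 0, -0.4], [0, 0, 0]], [-1, [0, 0, -0.35], [0, 0, 0]], [-1, [0, 0, 0], [0, 0, 0]]]'

```text
t: 40.1
ee_pos: [608.1, 202.2, 154.3]
orientation: [2.186, 2.25, 0.013]
ft_force: [0.2, 0.5, -0.5]
width: 49.8
grasp_force: 30.0
```

Call:
jog_arm --commands '[[-1, [0, 0, 0], [0, 0, 0.19]], [-1, [0, 0, 0], [0, 0, 0.19]], [-1, [0, 0, 0], [0, 0, 0.19]], [-1, [0, 0, 0], [0, 0, 0.19]], [-1, [0, 0, 0], [0, 0, 0.19]], [-1, [0, 0, 0], [0, 0, 0.19]], [-1, [0, 0, 0], [0, 0, 0.19]], [-1, [0, 0, 0], [0, 0, 0.19]], [-1, [0, 0, 0], [0, 0, 0.19]], [-1, [0, 0, 0], [0, 0, 0.19]]]'

```text
t: 41.1
ee_pos: [604.0, 200.8, 147.3]
orientation: [3.137, 0.159, -0.003]
ft_force: [-0.8, 0.2, -0.5]
width: 49.6
grasp_force: 30.0
```

```bash
python3 -c "
from h import *
plan(500,-448,150,-90)"
```

```text
t 41.1 th -84.2 turn 0.129 shift [-1.04   6.488 -0.027] | 13.1 rows; tilt [-0.002 -0.001] pos [604.  200.8 147.3]
```

Call:
jog_arm --commands '[[-1, [0, 0, 0], [0, 0, 0.13]], [-1, [-0.173, 0.433, 0], [0, 0, 0]], [-1, [-0.173, 0.433, 0], [0, 0, 0]], [-1, [-0.173, 0.433, 0], [0, 0, 0]], [-1, [-0.173, 0.433, 0], [0, 0, 0]], [-1, [-0.173, 0.433, 0], [0, 0, 0]], [-1, [-0.173, 0.433, 0], [0, 0, 0]], [-1, [0, 0.433, 0], [0, 0, 0]], [-1, [0, 0.433, 0], [0, 0, 0]], [-1, [0, 0.433, 0], [0, 0, 0]]]'

```text
t: 42.1
ee_pos: [502.1, -190.6, 147.8]
orientation: [-3.141, -0.008, 0.002]
ft_force: [0.3, -0.4, -0.9]
width: 49.3
grasp_force: 30.0
```

Call:
jog_arm --commands '[[-1, [0, 0.433, 0], [0, 0, 0]], [-1, [0, 0.433, 0], [0, 0, 0]], [-1, [0, 0.433, 0], [0, 0, 0]], [-1, [0, 0.433, 0], [0, 0, 0]], [-1, [0, 0.433, 0], [0, 0, 0]], [-1, [0, 0.433, 0], [0, 0, 0]], [-1, [0, 0, 0], [0, 0, 0]], [-1, [0, 0, 0.3], [0, 0, 0]], [-1, [0, 0, 0], [0, 0, 0]], [-1, [0, 0, 0], [0, 0, 0]]]'

```text
t: 43.1
ee_pos: [503.8, -447.5, 117.4]
orientation: [-3.139, -0.009, 0.004]
ft_force: [0.3, -0.8, -0.7]
width: 49.7
grasp_force: 30.0
```

```bash
python3 -c "
from h import *
plan(500,-448,10,-90)"
```

```text
t 43.1 th -89.7 turn 0.007 shift [-0.038  0.005  1.074] | 2.1 rows; tilt [-0.002  0.002] pos [ 503.8 -447.5  117.4]
```

Call:
jog_arm --commands '[[-1, [-0.03, 0, 0.3], [0, 0, 0]], [-1, [0, 0, 0.3], [0, 0, 0]], [-1, [0, 0, 0.25], [0, 0, 0]], [-1, [0, 0, 0.15], [0, 0, 0]], [-1, [0, 0, 0.05], [0, 0, 0]], [-1, [0, 0, 0], [0, 0, 0]], [-1, [0, 0, 0], [0, 0, 0]]]'

```text
t: 43.8
ee_pos: [502.5, -449.6, 14.8]
orientation: [3.14, 0.009, 0.002]
ft_force: [-0.7, -0.6, -0.8]
width: 49.5
grasp_force: 30.0
```

Call:
jog_arm --commands '[[-1, [0, 0, 0.03], [0, 0, 0]], [-1, [0, 0, 0], [0, 0, 0]]]'

```text
t: 44.0
ee_pos: [501.9, -449.2, 11.0]
orientation: [3.141, 0.009, 0.001]
ft_force: [-0.3, -0.1, -1.5]
width: 49.4
grasp_force: 30.0
```

Call:
jog_arm --commands '[[-1, [0, 0, 0.03], [0, 0, 0]], [-1, [0, 0, 0], [0, 0, 0]]]'

```text
t: 44.2
ee_pos: [501.5, -448.8, 7.1]
orientation: [-3.141, -0.008, 0.0]
ft_force: [-0.1, 1.1, -1.4]
width: 49.1
grasp_force: 30.0
```

Call:
jog_arm --commands '[[-1, [0, 0, 0.01], [0, 0, 0]], [-1, [0, 0, 0], [0, 0, 0]]]'

```text
t: 44.4
ee_pos: [501.6, -449.0, 6.6]
orientation: [-3.142, -0.008, 0.0]
ft_force: [-0.9, 1.5, 2.9]
width: 49.5
grasp_force: 30.0
```

Call:
jog_arm --commands '[[0.4, [0, 0, 0], [0, 0, 0]], [0.4, [0, 0, 0], [0, 0, 0]], [0.4, [0, 0, 0], [0, 0, 0]], [0.4, [0, 0, -0.2], [0, 0, 0]], [0.4, [0, 0, -0.4], [0, 0, 0]], [0.4, [0, 0, -0.45], [0, 0, 0]], [0.4, [0, 0, -0.4], [0, 0, 0]], [0.4, [0, -0.42, 0], [0, 0, 0]], [0.4, [0, -0.42, 0], [0, 0, 0]], [0.4, [0, -0.42, 0], [0, 0, 0]]]'

```text
t: 45.4
ee_pos: [500.8, -321.9, 151.8]
orientation: [3.141, 0.007, 0.001]
ft_force: [0.8, -0.6, 0.4]
width: 61.5
grasp_force: 0.0
```

Call:
jog_arm --commands '[[0.4, [0, -0.42, 0], [0, 0, 0]], [0.4, [0, -0.42, 0], [0, 0, 0]], [0.4, [0, -0.42, 0], [0, 0, 0]], [0.4, [0, -0.42, 0], [0, 0, 0]], [0.4, [0, -0.42, 0], [0, 0, 0]], [0.4, [0, -0.42, 0], [0, 0, 0]], [0.4, [0.2, -0.38, 0], [0, 0, 0]], [0.4, [0.2, -0.38, 0], [0, 0, 0]], [0.4, [0.2, -0.38, 0], [0, 0, 0]], [0.4, [0.2, -0.38, 0], [0, 0, 0]]]'

```text
t: 46.4
ee_pos: [579.4, 83.3, 151.5]
orientation: [3.142, 0.009, 0.001]
ft_force: [0.2, -0.4, -0.0]
width: 61.3
grasp_force: 0.0
```

Call:
jog_arm --commands '[[0.4, [0.2, -0.38, 0], [0, 0, 0]], [0.4, [0, 0, 0], [0, 0, -0.19]], [0.4, [0, 0, 0], [0, 0, -0.19]], [0.4, [0, 0, 0], [0, 0, -0.19]], [0.4, [0, 0, 0], [0, 0, -0.19]], [0.4, [0, 0, 0], [0, 0, -0.19]], [0.4, [0, 0, 0], [0, 0, -0.19]], [0.4, [0, 0, 0], [0, 0, -0.19]], [0.4, [0, 0, 0], [0, 0, -0.19]], [0.4, [0, 0, 0], [0, 0, -0.19]]]'

```text
t: 47.4
ee_pos: [598.5, 119.6, 151.3]
orientation: [2.448, 1.969, 0.0]
ft_force: [0.5, -0.1, 0.5]
width: 61.8
grasp_force: 0.0
```

Call:
jog_arm --commands '[[0.4, [0, 0, 0], [0, 0, -0.19]], [0.4, [0, 0, 0], [0, 0, -0.14]], [0.4, [0, 0, 0.3], [0, 0, 0]], [0.4, [0, 0, 0.3], [0, 0, 0]], [0.4, [0, 0, 0], [0, 0, 0]], [0.4, [0, 0, 0], [0, 0, 0]]]'

```text
t: 48.0
ee_pos: [598.4, 119.5, 91.3]
orientation: [-2.18, -2.262, 0.001]
ft_force: [-0.1, -0.4, 0.1]
width: 61.3
grasp_force: 0.0
```

```bash
python3 - <<'E'
from h import *
plan(604,119.5,9,1.6)
j,S=shot("side"); Q=S[150:310,230:450].reshape(-1,3)
q=Q[(Q[:,2]>24)&(Q[:,2]<31)&(Q[:,0]>570)&(Q[:,0]<640)&(Q[:,1]>60)&(Q[:,1]<180)]
print(len(q),cv2.minAreaRect(q[:,:2].astype(np.float32)),np.round(np.percentile(q,[3,97],axis=0)))
E
```

```text
t 48.0 th 2.1 turn 0.011 shift [-0.002  0.056  0.823] | 1.7 rows; tilt [-0.001 -0.   ] pos [598.4 119.5  91.3]
197 ((608.2573852539062, 111.51637268066406), (32.05002212524414, 78.5701904296875), 1.5415691137313843) [[594.  76.  25.]
 [622. 148.  30.]]
```

Call:
jog_arm --commands '[[0.4, [-0.04, 0.075, 0.3], [0, 0, 0]], [0.4, [0, 0, 0.25], [0, 0, 0]], [0.4, [0, 0, 0.18], [0, 0, 0]], [0.4, [0, 0, 0.06], [0, 0, 0]], [0.4, [0, 0, 0], [0, 0, 0]], [0.4, [0, 0, 0], [0, 0, 0]]]'

```text
t: 48.65
ee_pos: [607.3, 116.1, 13.8]
orientation: [2.179, 2.261, 0.003]
ft_force: [0.3, 0.2, 0.6]
width: 61.6
grasp_force: 0.0
```

Call:
jog_arm --commands '[[0.4, [0, 0, 0.04], [0, 0, 0]], [0.4, [0, 0, 0], [0, 0, 0]], [-1, [0, 0, 0], [0, 0, 0]], [-1, [0, 0, 0], [0, 0, 0]], [-1, [0, 0, 0], [0, 0, 0]], [-1, [0, 0, 0], [0, 0, 0]], [-1, [0, 0, 0], [0, 0, 0]], [-1, [0, 0, 0], [0, 0, 0]], [-1, [0, 0, 0], [0, 0, 0]], [-1, [0, 0, 0], [0, 0, 0]]]'

```text
t: 49.65
ee_pos: [606.2, 115.9, 8.3]
orientation: [-2.18, -2.262, 0.0]
ft_force: [0.0, 0.5, -0.2]
width: 1.8
grasp_force: 0.0
```

Call:
jog_arm --commands '[[-1, [0, 0, -0.05], [0, 0, 0]], [-1, [0, 0, -0.1], [0, 0, 0]], [-1, [0, 0, -0.2], [0, 0, 0]], [-1, [0, 0, -0.3], [0, 0, 0]], [-1, [0, 0, -0.4], [0, 0, 0]], [-1, [0, 0, -0.35], [0, 0, 0]], [-1, [0, 0, 0], [0, 0, 0]]]'

```text
t: 50.35
ee_pos: [609.8, 116.5, 154.6]
orientation: [2.176, 2.258, 0.013]
ft_force: [0.5, 0.0, 0.1]
width: 0.7
grasp_force: 0.0
```

```bash
python3 - <<'E'
from h import *
i,P=shot("top"); j,S=shot("side")
cv2.imwrite("pics/c9.png",np.vstack([cv2.resize(i[160:270,200:420],(600,300)),cv2.resize(j[180:280,270:470],(600,300))]))
E
```

```text
(no output)
```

View pics/c9.png

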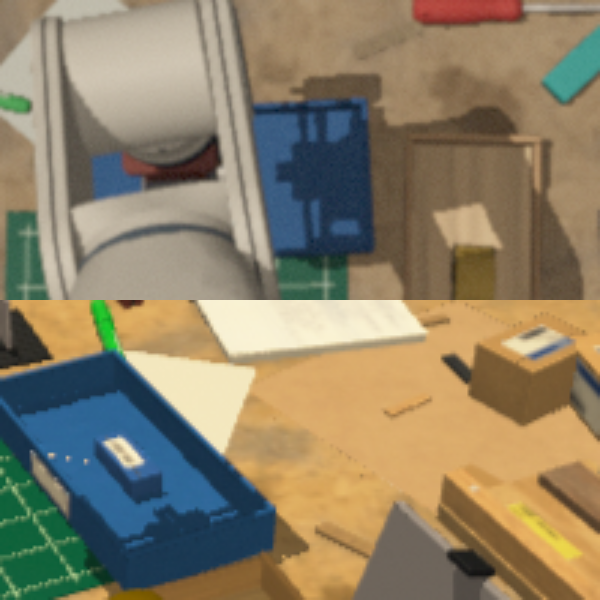

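The blades box still lies in the tray (side crop 128,465). I'll locate it precisely.

```bash
python3 - <<'E'
from h import *
j,S=shot("side"); 
for (u,v) in((310,234),(318,226+15),(303,229),(321,243)): print(u,v,np.round(S[v,u],1),j[v,u])
Q=S[215:260,290:335].reshape(-1,3)
for lo,hi in((24,32),(12,22),(30,45)):
    q=Q[(Q[:,2]>lo)&(Q[:,2]<hi)&(Q[:,0]>555)&(Q[:,0]<650)&(Q[:,1]>0)&(Q[:,1]<240)]
    print(lo,len(q),cv2.minAreaRect(q[:,:2].astype(np.float32)),np.round(np.percentile(q,[3,50,97],axis=0)).tolist())
i,P=shot("top"); Q=P[205:245,225:300].reshape(-1,3); q=Q[(Q[:,2]>21)&(Q[:,2]<34)]; print("top",len(q),np.round(np.percentile(q,[3,50,97],axis=0)).tolist())
o=get_obs(); print(o['ee_pos'],o['width'])
E
```

```text
310 234 [598.7 104.4  26.5] [175 170 164]
318 241 [607.2  74.3  21.1] [89 59 33]
303 229 [593.9 138.   23. ] [93 62 35]
321 243 [617.8  78.2   9.1] [89 59 35]
24 202 ((608.683349609375, 111.87422943115234), (31.89653778076172, 80.28179931640625), 1.4548249244689941) [[594.0, 76.0, 25.0], [608.0, 109.0, 28.0], [623.0, 149.0, 30.0]]
12 75 ((601.6884155273438, 112.25989532470703), (203.46044921875, 69.47447204589844), 73.56201934814453) [[592.0, 74.0, 13.0], [595.0, 83.0, 17.0], [622.0, 148.0, 22.0]]
30 12 ((606.3443603515625, 99.42933654785156), (16.316545486450195, 44.45036697387695), 4.0507731437683105) [[598.0, 79.0, 30.0], [607.0, 100.0, 31.0], [614.0, 119.0, 33.0]]
top 9 [[603.0, 99.0, 22.0], [606.0, 102.0, 28.0], [610.0, 104.0, 31.0]]
[605.27626233 115.73046924 147.54720365] 0.33544466336894874
```

Call:
jog_arm --commands '[[0.1, [0.04, 0.03, 0.3], [0, 0, 0]], [0.1, [0, 0, 0.4], [0, 0, 0]], [0.1, [0, 0, 0.3], [0, 0, 0]], [0.1, [0, 0, 0.2], [0, 0, 0]], [0.1, [0, 0, 0.1], [0, 0, 0]], [0.1, [0, 0, 0], [0, 0, 0]], [0.1, [0, 0, 0], [0, 0, 0]]]'

```text
t: 51.25
ee_pos: [609.2, 120.0, 18.4]
orientation: [-2.18, -2.262, 0.0]
ft_force: [1.2, 0.7, 1.1]
width: 48.2
grasp_force: 0.0
```

```bash
python3 -c "
from h import *
plan(608,112,9,1.6)"
```

```text
t 51.25 th 2.1 turn 0.011 shift [-0.08  -0.014  0.094] | 0.2 rows; tilt [-0. -0.] pos [609.2 120.   18.4]
```

Call:
jog_arm --commands '[[0.1, [-0.08, -0.01, 0.05], [0, 0, 0]], [0.1, [0, 0, 0.04], [0, 0, 0]], [0.1, [0, 0, 0], [0, 0, 0]], [0.1, [0, 0, 0], [0, 0, 0]]]'

```text
t: 51.65
ee_pos: [608.5, 111.9, 9.6]
orientation: [2.18, 2.262, 0.001]
ft_force: [1.2, -0.1, -0.3]
width: 48.1
grasp_force: 0.0
```

Call:
jog_arm --commands '[[0.1, [0, 0, 0.02], [0, 0, 0]], [0.1, [0, 0, 0], [0, 0, 0]]]'

```text
t: 51.85
ee_pos: [608.3, 112.0, 7.3]
orientation: [-2.18, -2.262, 0.0]
ft_force: [0.1, -0.4, -1.3]
width: 48.3
grasp_force: 0.0
```

Call:
jog_arm --commands '[[0.1, [0, 0, 0.02], [0, 0, 0]], [0.1, [0, 0, 0], [0, 0, 0]]]'

```text
t: 52.05
ee_pos: [608.1, 112.0, 5.0]
orientation: [-2.18, -2.262, 0.0]
ft_force: [0.1, 0.4, -0.3]
width: 48.3
grasp_force: 0.0
```

Call:
jog_arm --commands '[[0.1, [0, 0, 0.02], [0, 0, 0]], [0.1, [0, 0, 0], [0, 0, 0]]]'

```text
t: 52.25
ee_pos: [608.1, 112.0, 3.0]
orientation: [-2.18, -2.262, 0.001]
ft_force: [0.0, 0.6, -0.3]
width: 48.1
grasp_force: 0.0
```

Call:
jog_arm --commands '[[-0.1, [0, 0, 0], [0, 0, 0]], [-0.25, [0, 0, 0], [0, 0, 0]], [-0.32, [0, 0, 0], [0, 0, 0]]]'

```text
t: 52.55
ee_pos: [608.4, 111.9, 3.3]
orientation: [2.18, 2.262, 0.0]
ft_force: [0.8, 0.1, 0.1]
width: 30.4
grasp_force: 0.4
```

Call:
jog_arm --commands '[[-0.45, [0, 0, 0], [0, 0, 0]], [-0.45, [0, 0, 0], [0, 0, 0]]]'

```text
t: 52.75
ee_pos: [608.5, 112.0, 3.4]
orientation: [2.18, 2.262, 0.0]
ft_force: [0.3, -0.9, -0.2]
width: 28.3
grasp_force: 30.0
```

Call:
jog_arm --commands '[[-0.1, [0, 0, 0], [0, 0, 0]], [-0.1, [0, 0, 0], [0, 0, 0]], [-0.1, [0, 0, 0.03], [0, 0, 0]], [-0.1, [0, 0, 0], [0, 0, 0]]]'

```text
t: 53.15
ee_pos: [608.0, 111.9, -0.1]
orientation: [-2.18, -2.262, 0.001]
ft_force: [-0.3, 0.3, -0.0]
width: 39.5
grasp_force: 0.0
```

Call:
jog_arm --commands '[[-0.45, [0, 0, 0], [0, 0, 0]], [-1, [0, 0, 0], [0, 0, 0]], [-1, [0, 0, 0], [0, 0, 0]], [-1, [0, 0, 0], [0, 0, 0]]]'

```text
t: 53.55
ee_pos: [608.2, 111.9, 0.2]
orientation: [-2.18, -2.262, 0.0]
ft_force: [0.5, 0.4, -1.9]
width: 29.6
grasp_force: 30.0
```

Call:
jog_arm --commands '[[-1, [0, 0, -0.05], [0, 0, 0]], [-1, [0, 0, -0.1], [0, 0, 0]], [-1, [0, 0, -0.2], [0, 0, 0]], [-1, [0, 0, -0.35], [0, 0, 0]], [-1, [0, 0, -0.4], [0, 0, 0]], [-1, [0, 0, -0.4], [0, 0, 0]], [-1, [0, 0, 0], [0, 0, 0]]]'

```text
t: 54.25
ee_pos: [612.3, 112.6, 157.3]
orientation: [2.176, 2.257, 0.014]
ft_force: [0.1, 0.1, -1.0]
width: 29.5
grasp_force: 30.0
```

Call:
jog_arm --commands '[[-1, [0, 0, 0], [0, 0, 0.19]], [-1, [0, 0, 0], [0, 0, 0.19]], [-1, [0, 0, 0], [0, 0, 0.19]], [-1, [0, 0, 0], [0, 0, 0.19]], [-1, [0, 0, 0], [0, 0, 0.19]], [-1, [0, 0, 0], [0, 0, 0.19]], [-1, [0, 0, 0], [0, 0, 0.19]], [-1, [0, 0, 0], [0, 0, 0.19]], [-1, [0, 0, 0], [0, 0, 0.19]], [-1, [0, 0, 0], [0, 0, 0.19]]]'

```text
t: 55.25
ee_pos: [607.8, 111.9, 149.9]
orientation: [3.137, 0.172, -0.001]
ft_force: [0.6, 1.3, -1.2]
width: 29.6
grasp_force: 30.0
```

```bash
python3 -c "
from h import *
plan(500,-373,150,-90)"
```

```text
t 55.25 th -83.7 turn 0.139 shift [-1.078e+00  4.849e+00 -1.000e-03] | 9.9 rows; tilt [-0.001 -0.   ] pos [607.8 111.9 149.9]
```

Call:
jog_arm --commands '[[-1, [0, 0, 0], [0, 0, 0.14]], [-1, [-0.18, 0.404, 0], [0, 0, 0]], [-1, [-0.18, 0.404, 0], [0, 0, 0]], [-1, [-0.18, 0.404, 0], [0, 0, 0]], [-1, [-0.18, 0.404, 0], [0, 0, 0]], [-1, [-0.18, 0.404, 0], [0, 0, 0]], [-1, [-0.18, 0.404, 0], [0, 0, 0]], [-1, [0, 0.404, 0], [0, 0, 0]], [-1, [0, 0.404, 0], [0, 0, 0]], [-1, [0, 0.404, 0], [0, 0, 0]]]'

```text
t: 56.25
ee_pos: [501.6, -253.8, 150.3]
orientation: [-3.141, -0.008, 0.0]
ft_force: [-0.1, -0.1, -1.6]
width: 29.3
grasp_force: 30.0
```

Call:
jog_arm --commands '[[-1, [0, 0.404, 0], [0, 0, 0]], [-1, [0, 0.404, 0], [0, 0, 0]], [-1, [0, 0.404, 0], [0, 0, 0]], [-1, [0, 0, 0], [0, 0, 0]], [-1, [0, 0, 0.3], [0, 0, 0]], [-1, [0, 0, 0.3], [0, 0, 0]], [-1, [0, 0, 0], [0, 0, 0]], [-1, [0, 0, 0], [0, 0, 0]]]'

```text
t: 57.05
ee_pos: [502.6, -372.5, 90.1]
orientation: [-3.14, -0.009, 0.002]
ft_force: [-0.4, -0.5, -1.5]
width: 29.3
grasp_force: 30.0
```

```bash
python3 - <<'E'
from h import *
plan(500,-373,4,-90)
i,P=shot("top"); j,S=shot("side")
h=cv2.cvtColor(j,cv2.COLOR_BGR2HSV); red=((h[...,0]<8)|(h[...,0]>172))&(h[...,1]>110)
Q=S[red]; Q=Q[(Q[:,0]>430)&(Q[:,0]<575)&(Q[:,1]<-240)&(Q[:,1]>-505)&(Q[:,2]<45)&(Q[:,2]>28)]
for q in(Q[Q[:,1]>-373],Q[Q[:,1]<-373]):
    if len(q): print(len(q),np.round(np.percentile(q,[3,97],axis=0)).tolist())
E
```

```text
t 57.05 th -89.7 turn 0.007 shift [-0.026  0.005  0.861] | 1.7 rows; tilt [-0.001  0.001] pos [ 502.6 -372.5   90.1]
425 [[458.0, -323.0, 30.0], [533.0, -274.0, 38.0]]
900 [[459.0, -474.0, 31.0], [541.0, -426.0, 38.0]]
```

Call:
jog_arm --commands '[[-1, [-0.02, 0.02, 0.3], [0, 0, 0]], [-1, [0, 0, 0.3], [0, 0, 0]], [-1, [0, 0, 0.15], [0, 0, 0]], [-1, [0, 0, 0.1], [0, 0, 0]], [-1, [0, 0, 0.02], [0, 0, 0]], [-1, [0, 0, 0], [0, 0, 0]], [-1, [0, 0, 0], [0, 0, 0]]]'

```text
t: 57.85
ee_pos: [501.7, -376.0, 4.5]
orientation: [3.14, 0.009, 0.002]
ft_force: [-0.2, 0.2, -0.7]
width: 29.3
grasp_force: 30.0
```

Call:
jog_arm --commands '[[-1, [0, 0, 0.03], [0, 0, 0]], [-1, [0, 0, 0], [0, 0, 0]]]'

```text
t: 58.05
ee_pos: [501.1, -375.6, 0.6]
orientation: [3.141, 0.009, 0.001]
ft_force: [-0.3, 0.8, -1.2]
width: 29.1
grasp_force: 30.0
```

Call:
jog_arm --commands '[[-1, [0, 0, 0.02], [0, 0, 0]], [-1, [0, 0, 0], [0, 0, 0]]]'

```text
t: 58.25
ee_pos: [500.9, -375.4, -1.8]
orientation: [3.142, 0.009, -0.0]
ft_force: [-0.1, 0.4, -2.1]
width: 29.7
grasp_force: 30.0
```

Call:
jog_arm --commands '[[0.0, [0, 0, 0], [0, 0, 0]], [0.0, [0, 0, 0], [0, 0, 0]], [0.0, [0, 0, -0.1], [0, 0, 0]], [0.0, [0, 0, -0.4], [0, 0, 0]], [0.0, [0, 0, -0.45], [0, 0, 0]], [0.0, [0, 0, -0.45], [0, 0, 0]], [-1, [0, 0, -0.45], [0, 0, 0]], [-1, [0, 0, -0.3], [0, 0, 0]], [-1, [0, 0, 0], [0, 0, 0]]]'

```text
t: 59.15
ee_pos: [503.4, -377.3, 219.7]
orientation: [3.135, 0.009, 0.012]
ft_force: [-0.2, -0.2, -0.5]
width: 23.3
grasp_force: 0.0
```

```bash
python3 - <<'E'
from h import *
plan(640,-373,270,-90)
j,S=shot("side"); Q=S.reshape(-1,3); Q=Q[(Q[:,1]<-240)&(Q[:,1]>-505)&(Q[:,0]>575)&(Q[:,0]<680)&(Q[:,2]>60)&(Q[:,2]<230)]
for a in(80,110,140,170,190,200,210): 
    q=Q[abs(Q[:,2]-a)<5]; print(a,len(q),np.round(np.percentile(q[:,0],[3,50,97]),1) if len(q) else "")
print(Q[:,2].max()); cv2.imwrite("pics/c10.png",cv2.resize(j[230:470,290:520],(575,600)))
E
```

```text
t 59.15 th -89.7 turn 0.007 shift [ 1.366 -0.043 -0.503] | 2.9 rows; tilt [ 0.008 -0.006] pos [ 503.4 -377.3  219.7]
80 613 [588.7 592.3 595.8]
110 590 [599.3 602.9 606.2]
140 582 [609.4 613.1 616.4]
170 563 [620.1 623.6 626.6]
190 544 [627.1 630.4 633.6]
200 462 [630.5 634.7 642.9]
210 94 [624.8 629.7 641.1]
210.38366605650072
```

View pics/c10.png

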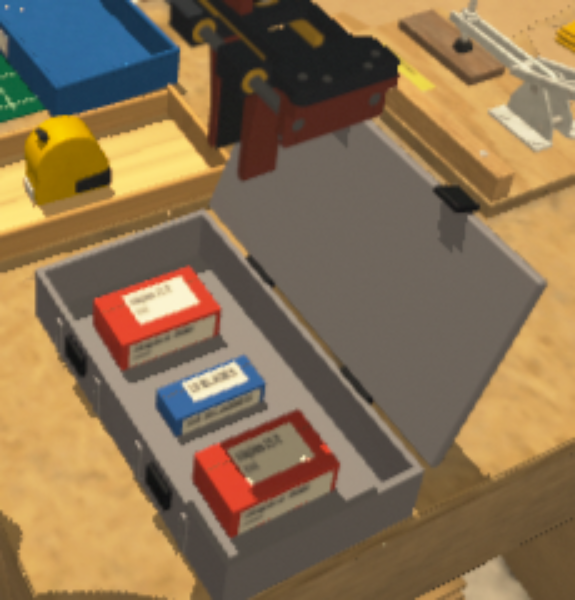

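All three boxes lie flat in the case. Next the lid: over the top, down behind it, then push forward.

Call:
jog_arm --commands '[[-1, [0, 0, -0.35], [0, 0, 0]], [-1, [0, 0, -0.35], [0, 0, 0]], [-1, [0, 0, 0], [0, 0, 0]], [-1, [0.375, 0, 0], [0, 0, 0]], [-1, [0.375, 0, 0], [0, 0, 0]], [-1, [0.375, 0, 0], [0, 0, 0]], [-1, [0.375, 0, 0], [0, 0, 0]], [-1, [0.375, 0, 0], [0, 0, 0]], [-1, [0, 0, 0], [0, 0, 0]]]'

```text
t: 60.1
ee_pos: [691.1, -372.8, 279.1]
orientation: [-3.139, -0.012, 0.004]
ft_force: [-0.6, -0.8, -1.3]
width: 0.7
grasp_force: 0.0
```

Call:
jog_arm --commands '[[-1, [0, 0, 0], [0, 0, 0]]]'

```text
t: 60.2
ee_pos: [687.8, -373.7, 280.1]
orientation: [-3.14, -0.01, 0.006]
ft_force: [-0.7, -0.1, -0.3]
width: 0.4
grasp_force: 0.0
```

Call:
jog_arm --commands '[[-1, [0, 0, 0.35], [0, 0, 0]], [-1, [0, 0, 0.35], [0, 0, 0]], [-1, [0, 0, 0.35], [0, 0, 0]], [-1, [0, 0, 0], [0, 0, 0]], [-1, [-0.15, 0, 0], [0, 0, 0]], [-1, [-0.12, 0, 0], [0, 0, 0]], [-1, [-0.12, 0, 0], [0, 0, 0]], [-1, [-0.12, 0, 0], [0, 0, 0]], [-1, [-0.12, 0, 0], [0, 0, 0]]]'

```text
t: 61.1
ee_pos: [624.5, -375.0, 179.3]
orientation: [3.141, 0.008, 0.001]
ft_force: [-0.3, 1.0, 0.3]
width: 0.7
grasp_force: 0.0
```

Call:
jog_arm --commands '[[-1, [-0.15, 0, 0], [0, 0, 0]], [-1, [-0.15, 0, 0], [0, 0, 0]], [-1, [-0.15, 0, 0], [0, 0, 0]], [-1, [-0.15, 0, 0], [0, 0, 0]], [-1, [-0.1, 0, 0], [0, 0, 0]]]'

```text
t: 61.6
ee_pos: [554.1, -375.2, 178.7]
orientation: [3.141, 0.008, -0.0]
ft_force: [0.2, -0.2, -0.1]
width: 0.3
grasp_force: 0.0
```

```bash
python3 - <<'E'
from h import *
plan(550,-373,270,-90)
j,S=shot("side"); Q=S.reshape(-1,3); Q=Q[(Q[:,1]<-240)&(Q[:,1]>-340)&(Q[:,0]>400)&(Q[:,0]<680)&(Q[:,2]>60)&(Q[:,2]<230)]
for a in(80,110,140,170,190,200,210): 
    q=Q[abs(Q[:,2]-a)<5]; print(a,len(q),np.round(np.percentile(q[:,0],[3,50,97]),1) if len(q) else "")
E
```

```text
t 61.6 th -89.7 turn 0.006 shift [-0.041 -0.022 -0.913] | 1.8 rows; tilt [-0. -0.] pos [ 554.1 -375.2  178.7]
80 197 [587.2 590.7 593.6]
110 202 [598.4 600.9 604.1]
140 102 [607.9 610.9 613.8]
170 40 [618.3 622.  623.6]
190 10 [627.7 628.4 629.3]
200 0 
210 0
```

The lid hasn't moved. The real fingertips sit about 19 mm above the reported TCP, so they just cleared the lid's edge. I'll go back over and push lower.

Call:
jog_arm --commands '[[-1, [0, 0, -0.4], [0, 0, 0]], [-1, [0, 0, -0.4], [0, 0, 0]], [-1, [0, 0, -0.2], [0, 0, 0]], [-1, [0.35, 0, 0], [0, 0, 0]], [-1, [0.35, 0, 0], [0, 0, 0]], [-1, [0.35, 0, 0], [0, 0, 0]], [-1, [0.35, 0, 0], [0, 0, 0]], [-1, [0, 0, 0], [0, 0, 0]], [-1, [0, 0, 0], [0, 0, 0]]]'

```text
t: 62.55
ee_pos: [695.6, -374.0, 277.4]
orientation: [-3.141, -0.01, 0.002]
ft_force: [-1.0, -0.2, -0.4]
width: 0.7
grasp_force: 0.0
```

Call:
jog_arm --commands '[[-1, [0, 0, 0.4], [0, 0, 0]], [-1, [0, 0, 0.4], [0, 0, 0]], [-1, [0, 0, 0.4], [0, 0, 0]], [-1, [0, 0, 0.1], [0, 0, 0]], [-1, [0, 0, 0], [0, 0, 0]], [-1, [-0.12, 0, 0], [0, 0, 0]], [-1, [-0.12, 0, 0], [0, 0, 0]], [-1, [-0.12, 0, 0], [0, 0, 0]], [-1, [-0.12, 0, 0], [0, 0, 0]]]'

```text
t: 63.45
ee_pos: [647.2, -375.2, 150.2]
orientation: [3.14, 0.008, 0.004]
ft_force: [1.3, 0.1, 0.7]
width: 0.3
grasp_force: 0.6
```

Call:
jog_arm --commands '[[-1, [-0.1, 0, 0], [0, 0, 0]], [-1, [-0.1, 0, 0], [0, 0, 0]]]'

```text
t: 63.65
ee_pos: [626.8, -375.0, 149.0]
orientation: [3.141, 0.008, 0.001]
ft_force: [0.8, -0.3, 1.2]
width: 0.2
grasp_force: 0.4
```

Force in +x: the lid is in contact. Continue pushing.

Call:
jog_arm --commands '[[-1, [-0.1, 0, 0], [0, 0, 0]], [-1, [-0.1, 0, 0], [0, 0, 0]], [-1, [-0.1, 0, 0], [0, 0, 0]], [-1, [-0.1, 0, 0], [0, 0, 0]], [-1, [-0.1, 0, 0], [0, 0, 0]], [-1, [-0.1, 0, 0], [0, 0, 0]], [-1, [-0.1, 0, 0], [0, 0, 0]], [-1, [0, 0, -0.1], [0, 0, 0]], [-1, [0, 0, 0], [0, 0, 0]]]'

```text
t: 64.55
ee_pos: [558.2, -375.9, 160.1]
orientation: [3.14, 0.008, 0.003]
ft_force: [-0.3, -0.2, -0.7]
width: 0.3
grasp_force: 0.0
```

```bash
python3 - <<'E'
from h import *
plan(550,-373,270,-90)
j,S=shot("side"); Q=S.reshape(-1,3); Q=Q[(Q[:,1]<-240)&(Q[:,1]>-500)&(Q[:,0]>400)&(Q[:,0]<680)&(Q[:,2]>55)&(Q[:,2]<230)]
for a in(65,80,110,140,170,190,200): 
    q=Q[abs(Q[:,2]-a)<5]; print(a,len(q),np.round(np.percentile(q[:,0],[3,50,97]),1) if len(q) else "")
E
```

```text
t 64.55 th -89.7 turn 0.006 shift [-0.082 -0.029 -1.099] | 2.2 rows; tilt [ 0.002 -0.001] pos [ 558.2 -375.9  160.1]
65 108 [572.4 576.  579.5]
80 108 [566.1 569.1 572.4]
110 119 [551.9 555.1 558.6]
140 106 [538.6 541.8 545.1]
170 113 [524.5 527.9 531. ]
190 344 [507.2 519.4 564.4]
200 855 [506.6 520.2 558.8]
```

The lid is past upright and sinking. Rise clear and let it shut.

Call:
jog_arm --commands '[[-1, [0, 0, -0.4], [0, 0, 0]], [-1, [0, 0, -0.4], [0, 0, 0]], [-1, [0, 0, -0.4], [0, 0, 0]], [-1, [0, 0, 0], [0, 0, 0]], [-1, [0, 0, 0], [0, 0, 0]], [-1, [0, 0, 0], [0, 0, 0]], [-1, [0, 0, 0], [0, 0, 0]], [-1, [0, 0, 0], [0, 0, 0]], [-1, [0, 0, 0], [0, 0, 0]], [-1, [0, 0, 0], [0, 0, 0]]]'

```text
t: 65.6
ee_pos: [557.3, -375.1, 277.8]
orientation: [-3.141, -0.009, 0.001]
ft_force: [-0.1, -0.8, 0.9]
width: 0.9
grasp_force: 0.0
```

Call:
jog_arm --commands '[[-1, [0, -0.4, 0], [0, 0, 0]], [-1, [0, -0.4, 0], [0, 0, 0]], [-1, [0, -0.4, 0], [0, 0, 0]], [-1, [0, -0.4, 0], [0, 0, 0]], [-1, [0, -0.4, 0], [0, 0, 0]], [-1, [0, 0, 0], [0, 0, 0]], [-1, [0, 0, 0], [0, 0, 0]], [-1, [0, 0, 0], [0, 0, 0]], [-1, [0, 0, 0], [0, 0, 0]], [-1, [0, 0, 0], [0, 0, 0]]]'

```text
t: 66.6
ee_pos: [556.3, -176.2, 278.1]
orientation: [3.142, 0.006, -0.0]
ft_force: [0.2, 0.2, 0.8]
width: 0.6
grasp_force: 0.0
```

Call:
jog_arm --commands '[[-1, [0, 0, 0], [0, 0, 0]], [-1, [0, 0, 0], [0, 0, 0]], [-1, [0, 0, 0], [0, 0, 0]], [-1, [0, 0, 0], [0, 0, 0]], [-1, [0, 0, 0], [0, 0, 0]], [-1, [0, 0, 0], [0, 0, 0]], [-1, [0, 0, 0], [0, 0, 0]], [-1, [0, 0, 0], [0, 0, 0]], [-1, [0, 0, 0], [0, 0, 0]], [-1, [0, 0, 0], [0, 0, 0]]]'

```text
t: 67.6
ee_pos: [556.4, -175.1, 278.3]
orientation: [3.142, 0.009, 0.0]
ft_force: [-0.2, 0.1, 0.5]
width: 0.4
grasp_force: 0.0
```

```bash
python3 - <<'E'
from h import *
i,P=shot("top"); j,S=shot("side"); Q=P.reshape(-1,3); Q=Q[(Q[:,1]<-250)&(Q[:,1]>-500)&(Q[:,2]>10)&(Q[:,2]<230)]
for a in(430,450,500,550,570): 
    q=Q[abs(Q[:,0]-a)<5]; print(a,len(q),np.round(np.percentile(q[:,2],[3,50,97]),1))
cv2.imwrite("pics/c11.png",cv2.resize(i[110:350,60:560],(800,384)))
E
```

```text
430 276 [52.6 58.5 64.5]
450 239 [55.9 61.  66.5]
500 338 [54.8 60.8 66.1]
550 320 [55.2 60.8 66.7]
570 185 [53.4 59.7 64.4]
```

View pics/c11.png

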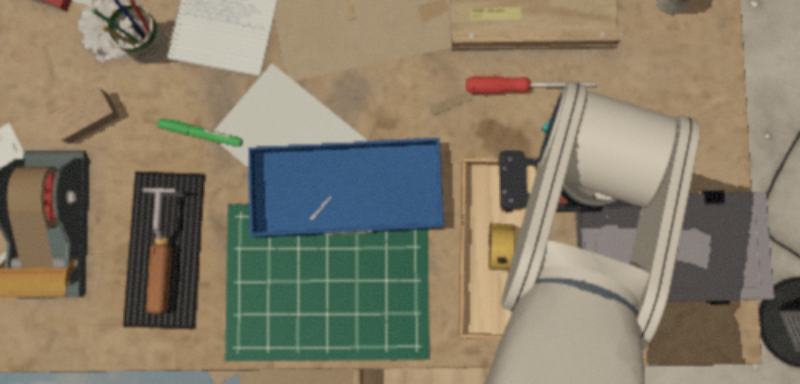

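The lid lies flat at about 60 mm and the tray is empty with its front over the mat. The hook is on its mat, the tape is in the caddy and the bystanders are unmoved.

```bash
python3 -c "
from h import *
print(close_job())"
```

```text
the job is handed in; nothing more can be done
None
```

The job is handed in at about 68 s of the 208 s allowed. The tape measure is in the caddy and no stapler was present. I drew the tray to about 4 cm over the cutting mat with the hook and laid the hook back on the tool mat. Both staples boxes and the blades are packed in the case, after one missed grasp on a staples box and one on the blades, and the lid is shut.

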